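# Take the pile of microscope accessories apart into their trays

### The arm

A 7-joint arm with a two-finger parallel gripper is mounted at the origin on a cart in front of the work surface, level with it; the furniture and walls round the work are solid. World frame = base frame: x ahead of the robot, y to its left, z up, the work surface at z = 0. Lengths are in m, angles in rad, forces in N, time in s.
With the tool pointing down it reaches from about 0.35 to 0.9 m from the base axis. Payload 8.1 kg.
Tool frame: the origin (TCP) lies between the finger pads; the fingertips stand 11 mm ahead of it and the grasp point (between the pads) lies 8 mm behind it (ctrl.tip_extent is the distance from the TCP to the fingertips, in m); y points along the fingers, x is the direction in which the jaws open and shut, and the axes are right-handed (so a half turn about y gives the same grasp; the last joint's range is limited). The gripper opens to 92 mm and grips with 3 to 60 N. Pads are 19 mm wide; open, the fingers measure 130 mm over their backs; the gripper's body (75 mm by 190 mm) begins 47 mm behind the grasp point.
Start: joints at [1.16, 0.434, 0.025, 1.573, -0.012, 1.134, -0.075], TCP at [0.189, -0.596, 0.238] pointing down, gripper open.
Joint ranges: [-2.62, 2.62], [-0.44, 2.09], [-1.27, 1.32], [0.08, 2.57], [-1.32, 4.46], [0.12, 2], [-2.74, 2.74]. Speed limits (rad/s): [2.22, 2.22, 3.01, 3.01, 3.14, 3.14, 3.14].

### API

Orientations are given as a unit quaternion [w, x, y, z].
In Python, from workcell import ctrl gives the robot as it stands.
- The arm moves only by the tool move_arm, never from a script. Its argument "moves" is a list of rows, each a list of 5 numbers: the finger opening in mm, from 0 to 91.8, then the shift along the tool's x, y, z as a fraction of full scale, then the turn about the tool's y as a fraction of full scale. A call has exactly 10 rows; each row shifts and turns the commanded pose from where the row before left it, along the tool's axes as they then stand; what a row does not reach is not made up. Full scale, the value 1, is 50 mm for a shift and pi/2 rad for a turn. A row lasts 1/10 s, in which the tool goes at most 50 mm and 8.59 degrees, less where a joint would pass 70% of its speed; a pose out of reach is approached as far as the arm can. A call with a number of a shift or a turn outside -1 to 1 is refused whole. A call with a gripper value outside its range is refused whole. The fingers move at their own pace and stop on an object; "newtons" is the grip in N (left out, the last holds). Time passes only in rows, so rows that do not move let the fingers close, or fill a call up. It gives the time, the measured TCP pose, the force and the opening at its end, in the units of the state.
- ctrl.sense(): the state, without advancing time (a new reading comes with each control period).
- ctrl.read_camera(name): name is "scene" or "top"; returns the picture (384x512x3 uint8, red, green, blue); there is no depth.
- ctrl.calibration(name): a dict with "fovy" (degrees; the focal length in pixels is half the picture's height over the tangent of half this angle, whatever the lens; pixels are square), "cx", "cy" (the principal point, pixels), "distortion" ([k1, k2, p1, p2, k3] as OpenCV has them; the pictures are not rectified), "xyz" and "rotation" of the camera in the world. Camera axes: x right, y up, looking along -z (the intrinsics and any distortion apply to the point x, -y, -z); pixel columns grow to the right and rows downward; lengths in m; the calibration is good to about 2 mm. A picture is of the moment at which its call begins. calibration takes no time and is no camera call.
- ctrl.sign_off(): hands the job in, once; it reports no verdict.
The state is a dict: "clock": time; "joint_pos": joint angles; "joint_velocities": joint speeds; "tau": joint torques, N m; "ee_pos": TCP position; "tool_rot": TCP orientation; "force": force on the tool from outside, world axes, zero at the start; "ft_torque": the same for the moment, N m; "finger_gap": opening from 0.0 (shut) to 1.0 (fully open).
Only numpy, scipy, OpenCV 4.12 (cv2) and the standard library are available. Lean on these libraries where they do the work, as an engineer would, in place of code of your own. Each camera call takes 0.05 s, during which the arm holds its last target.

### The job

The microscope accessories have been piled up: take the pile apart from the top down, one thing at a time, and set each into the grey tray made for it: first the small oil bottle upright in the round tray, then the filter cube upright in the square tray, then the culture flask lying in the flask-shaped tray with its cap in the neck channel, last the black case lying lengthwise in the long tray. Everything must end flat on its tray's floor, inside the lips and roughly centred; set things down without dropping or tipping them, and leave the two felt markers where they lie.

Things in the scene. Friction and masses are not known exactly. Their poses are not given: they have to be found in the camera images.
- oil: Small brown oil bottle with a dark screw cap, upright on top of the pile, standing on the filter cube; round body 25 mm across, straight up to about 30 mm, then a shoulder and the 17 mm cap, 50 mm high in all, about 20 g. Origin: centre of its underside, z up.
- cube: Black optical filter cube with round windows, 36 mm along its x, 40 mm along its y, 34 mm high, about 70 g; it stands flat on the flask and carries the bottle. Origin: centre of its underside, z up.
- flask: Clear flat culture flask with a red cap, lying flat across the case, about 45 g: body 84 mm long (x -52 to +32 mm), 52 mm wide (y), 26 mm high (z 0 to 26); the narrower neck and 24 mm cap reach to x = +52 mm. Origin: on the underside, midway along the 105 mm overall length; x points to the cap, z up. Grip it across its width, over the body.
- case: Flat black case, shut (its lid does not move), at the bottom of the pile, on a fixed white pad 110 x 110 mm, 2 mm thick, that only marks where the pile stands: 56 mm wide (x -29 to +27 mm), 96 mm long (along its y), 20 mm high, about 60 g. Origin: on its underside near the centre, z up.
- tray_round: Small round tray for the oil bottle, 44 mm across inside the lip. Grey, fixed; floor 3 mm, lip top 6 mm above the worktop. Origin on the worktop, z up, at the centre of the ring.
- tray_square: Square tray for the filter cube, 59 x 59 mm inside the lip; the cube may stand in it turned any way. Grey, fixed; floor 3 mm, lip top 6 mm above the worktop. Origin on the worktop, z up, at the centre of the square; x and y along its sides.
- tray_neck: Flask-shaped tray: pocket 71 mm wide (y), x -59.5 to +39.5 mm, for the flask's body, with a channel 41 mm wide at its +x end, to x = +62.5 mm, for neck and cap. Finger gaps in the long lips, x -33 to +13 mm. Grey, fixed; floor 3 mm, lip top 6 mm above the worktop. Origin on the worktop, z up, at the point where the flask's origin belongs; flask x along tray x.
- tray_long: Plain rectangular tray for the case, 117 mm long (x) and 79 mm wide (y) inside the lip. The lips of the long sides have a gap for fingers in the middle, x -22 to +22 mm. Grey, fixed; floor 3 mm, lip top 6 mm above the worktop. Origin on the worktop, z up, at the centre of the tray; the case lies with its y along the tray's x, either way round.
- pen_red: Bystander: felt marker with a red cap, 137 mm long, 13 mm thick, lying on the worktop towards the robot, left of the middle. Origin: underside, middle of its length (y).
- pen_blue: Bystander: felt marker with a blue cap, 137 mm long, 13 mm thick, lying on the worktop towards the robot, right of the middle. Origin: underside, middle of its length (y).
There are look-alikes about, which are no part of the job. Leave any green or purple look-alike of the tray_neck alone.

How it is judged:
On the way, in this order (a step that is already met when the one before it is completed fails the run):
1. the small oil bottle stands in the round tray (horizontal distance between oil and tray_round below 0.011 m and z of oil in the frame of tray_round between 0.0015 and 0.0045 m and angle between oil's own z axis and vertical below 0.06 rad), for 0.2 s.
2. the filter cube stands in the square tray (horizontal distance between cube and tray_square below 0.014 m and z of cube in the frame of tray_square between 0.0015 and 0.0045 m and angle between cube's own z axis and vertical below 0.03 rad), for 0.2 s.
3. the culture flask lies in the tray with the neck (horizontal distance between flask and tray_neck below 0.011 m and z of flask in the frame of tray_neck between 0.0015 and 0.0045 m and angle between flask's own z axis and vertical below 0.03 rad and angle between the x axis of flask and the x axis of tray_neck, either way round below 0.25 rad), for 0.2 s.
4. the black case lies in the long tray (horizontal distance between case and tray_long below 0.015 m and z of case in the frame of tray_long between 0.0015 and 0.0045 m and angle between case's own z axis and vertical below 0.03 rad and angle between the y axis of case and the x axis of tray_long, either way round below 0.25 rad), for 0.2 s.
At the end, for the whole second after the job is handed in: All four at rest, each flat on its tray's floor (height 1.5 mm, tilt 0.03 rad, bottle 0.06), origin from the tray's origin at most 11 mm (bottle, flask), 14 mm (cube), 15 mm (case); flask (cap in the channel) and case along the tray within 0.25 rad; markers within 20 mm of their start (all of step 1 and all of step 2 and all of step 3 and all of step 4 and linear speed of each of oil, cube, flask, case below 0.02 m/s and angular speed of each of oil, cube, flask, case below 0.2 rad/s and distance of each of pen_red, pen_blue from where it was at the start of the episode below 0.02 m); the robot touches nothing.
It fails at once if the bottle, cube, flask or case is tipped over (angle between any of oil, cube, flask, case's own z axis and vertical above 0.5 rad).
It fails at once if one of the four is dropped (falls freely faster than 0.5 m/s, some 13 mm or more) ((contact force between oil and anything else below 0.01 N and linear speed of oil above 0.5 m/s) or (contact force between cube and anything else below 0.01 N and linear speed of cube above 0.5 m/s) or (contact force between flask and anything else below 0.01 N and linear speed of flask above 0.5 m/s) or (contact force between case and anything else below 0.01 N and linear speed of case above 0.5 m/s)).
It fails at once if one of the two felt markers is shifted by more than 20 mm (distance of any of pen_red, pen_blue from where it was at the start of the episode above 0.02 m).
It also fails if it takes over 112 s, if anything falls off the work surface, if the arm or the gripper's body presses on something with over 40 N, if the wrist force passes 120 N, or if a joint passes its speed limit or range.

## Working session

There is one attempt and no reset: what is moved stays moved. The work goes in short steps, Python scripts to look and compute and a tool call to move; the robot and the scene stay as the last step left them, time stands still between calls to the robot, and variables do not carry over. Pictures are saved under pics/ and viewed, and the job is handed in when it is done.

Besides the shell and the picture viewer there is one more tool, called after ">>>" as name(argument=value, ...), one argument or row to a line, values as JSON. move_arm: Moves the arm, as the interface text tells. Shift numbers are shares of 50 mm and turn numbers shares of pi/2 rad, none past 1 either way. Its arguments: {"type":"object","properties":{"moves":{"type":"array","items":{"type":"array","items":{"type":"number"}}},"newtons":{"type":"number"}},"required":["moves"]}

```bash
ls; mkdir -p pics; python3 - <<'E'
from workcell import ctrl
import cv2
for n in ("scene","top"):
    im=ctrl.read_camera(n); cv2.imwrite(f"pics/{n}0.png",im[:,:,::-1])
    print(n,ctrl.calibration(n))
print(ctrl.sense(),ctrl.tip_extent)
E
```

```text
pics
scene {'fovy': 50.426152133076485, 'cx': 257.787473424869, 'cy': 198.67537091333685, 'distortion': array([-0.13595089,  0.        ,  0.        ,  0.        ,  0.        ]), 'xyz': array([0.46573502, 0.68286152, 1.00111792]), 'rotation': array([-0.01543866, -0.01198563,  0.37648547,  0.92621633])}
top {'fovy': 57.724770729945014, 'cx': 252.5082124066664, 'cy': 192.74927089695427, 'distortion': array([-0.07803473,  0.        ,  0.        ,  0.        ,  0.        ]), 'xyz': array([ 0.41347664, -0.2136643 ,  1.21613762]), 'rotation': array([-0.69985318, -0.0283602 ,  0.04340356,  0.71240253])}
{'clock': 0.1, 'joint_pos': array([ 1.16039851,  0.43514483,  0.02498682,  1.57400777, -0.01163189,
        1.13396584, -0.07509526]), 'joint_velocities': array([-0.00240416, -0.00092916, -0.00137449, -0.00069235, -0.00244885,
       -0.00123305, -0.00016073]), 'tau': array([ 3.33258773e-03, -6.69133544e+01,  9.88259241e-01, -3.15149188e+01,
       -6.05604588e-02,  3.74867558e-02,  2.88276556e-05]), 'ee_pos': array([ 0.18917316, -0.59522842,  0.23702819]), 'tool_rot': array([ 0.57097555, -0.57045956,  0.41788435, -0.41705573]), 'force': array([-0.12269925,  0.59074565, -0.43688697]), 'ft_torque': array([ 0.01732257, -0.04497642,  0.01597083]), 'finger_gap': 1.0012582374236059} 0.011
```

View pics/top0.png

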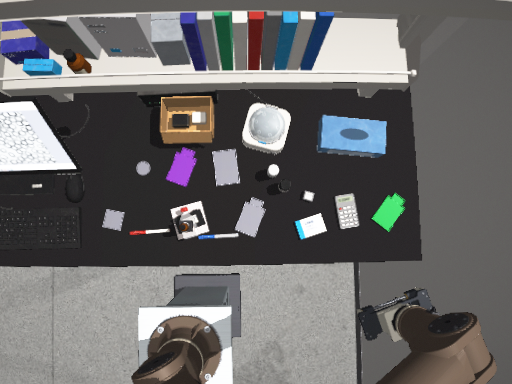

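View pics/scene0.png

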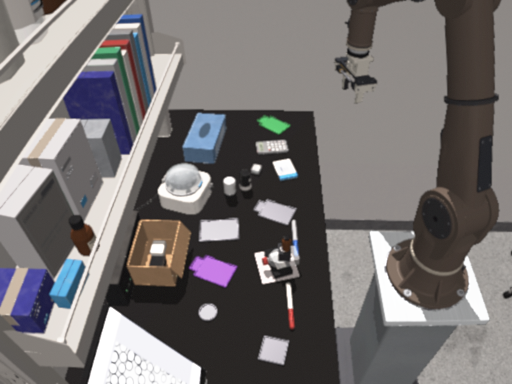

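```bash
python3 - <<'E'
import cv2
for n in ("scene","top"):
    im=cv2.imread(f"pics/{n}0.png")
    cv2.imwrite(f"pics/{n}0b.png",cv2.resize(im,(800,600),interpolation=cv2.INTER_CUBIC))
from scipy.spatial.transform import Rotation as R
print(R.from_quat([0.57097555, -0.57045956,  0.41788435, -0.41705573],scalar_first=True).as_matrix().round(3))
E
```

```text
[[ 0.303 -0.001  0.953]
 [-0.953  0.001  0.303]
 [-0.001 -1.    -0.   ]]
```

```bash
cat > h.py <<'E'
import numpy as np, cv2
from scipy.spatial.transform import Rotation as R
def cam(c):
    f=192/np.tan(np.radians(c['fovy'])/2)
    K=np.array([[f,0,c['cx']],[0,f,c['cy']],[0,0,1.]])
    Rm=R.from_quat(c['rotation'],scalar_first=True).as_matrix()@np.diag([1,-1,-1])
    return K,np.array(c['distortion'],float),Rm,np.array(c['xyz'])
def ray(c,uv):
    K,d,Rm,t=cam(c)
    p=cv2.undistortPoints(np.array(uv,float).reshape(-1,1,2),K,d)[:,0]
    return (Rm@np.c_[p,np.ones(len(p))].T).T,t
def plane(c,uv,z):
    r,t=ray(c,uv); z=np.broadcast_to(z,len(r))
    return t+r*((z-t[2])/r[:,2])[:,None]
def proj(c,P):
    K,d,Rm,t=cam(c)
    rv=cv2.Rodrigues(Rm.T)[0]
    return cv2.projectPoints(np.array(P,float).reshape(-1,3),rv,-Rm.T@t,K,d)[0][:,0]
def crop(im,x0,y0,w,h,s,name):
    c=cv2.resize(im[y0:y0+h,x0:x0+w],None,fx=s,fy=s,interpolation=cv2.INTER_CUBIC)
    cv2.imwrite(name,c)
E
python3 - <<'E'
from h import *
from workcell import ctrl
t=cv2.imread('pics/top0.png'); s=cv2.imread('pics/scene0.png')
print(plane(ctrl.calibration('top'),[(189,220),(143,168),(114,220),(251,217),(226,167),(190,350)],0).round(3))
crop(t,95,140,100,75,8,'pics/c1.png')   
crop(t,95,190,100,75,8,'pics/c1b.png')   
crop(t,160,190,70,52,11,'pics/c2.png')
crop(t,200,140,80,100,6,'pics/c3.png')
crop(s,240,220,75,90,6,'pics/c4.png')
crop(s,190,190,120,90,6,'pics/c5.png')
E
```

```text
[[ 0.446 -0.018  0.   ]
 [ 0.632  0.146  0.   ]
 [ 0.449  0.246  0.   ]
 [ 0.452 -0.234  0.   ]
 [ 0.63  -0.149  0.   ]
 [ 0.002 -0.018  0.   ]]
```

View pics/c1.png

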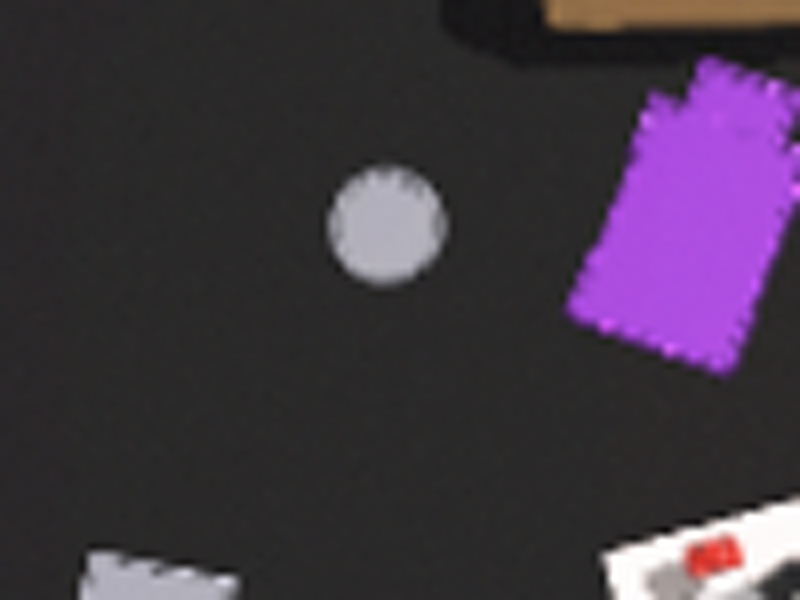

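View pics/c1b.png

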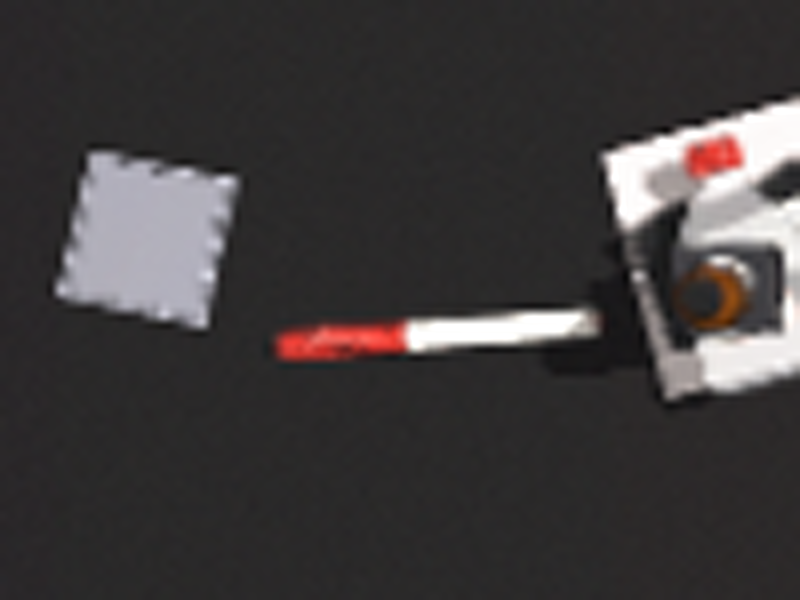

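View pics/c2.png

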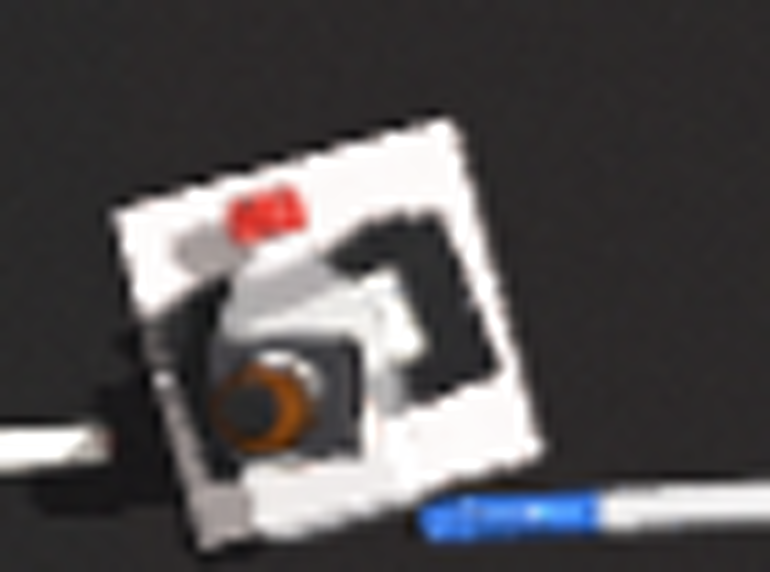

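View pics/c3.png

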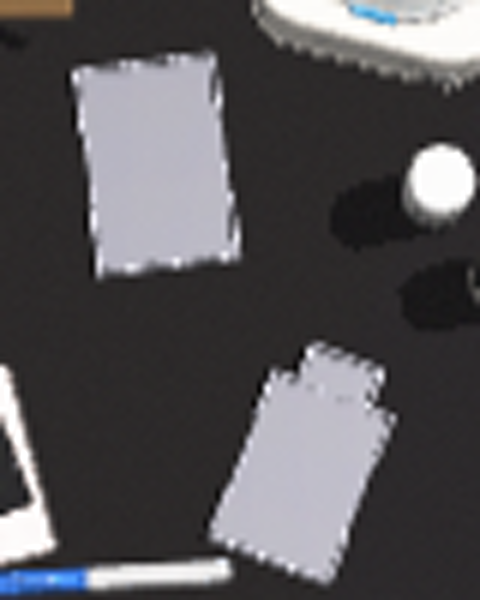

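View pics/c4.png

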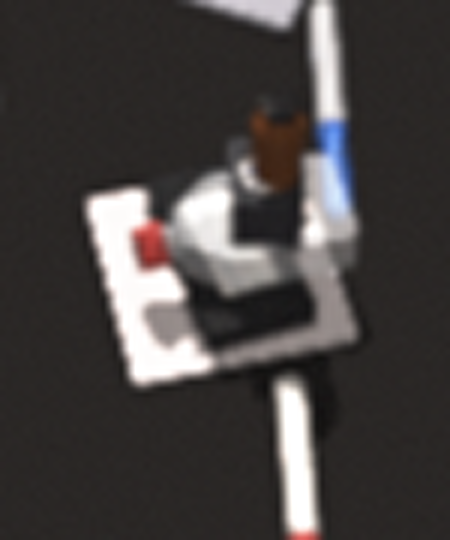

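```bash
python3 - <<'E'
from h import *
from workcell import ctrl
C=ctrl.calibration('top')
t=cv2.imread('pics/top0.png')
u=cv2.resize(t,None,fx=8,fy=8,interpolation=cv2.INTER_CUBIC)
m=(u.min(2)>105).astype(np.uint8)
n,l,st,cen=cv2.connectedComponentsWithStats(m)
for nm,(x,y) in dict(round=(143,168),square=(114,220),neck=(251,217),long=(226,167)).items():
    k=l[y*8,x*8]; cs=max(cv2.findContours((l==k).astype(np.uint8),cv2.RETR_EXTERNAL,cv2.CHAIN_APPROX_NONE)[0],key=cv2.contourArea)[:,0]
    px=(cs+0.5)/8-0.5
    P=plane(C,px,0.004)[:,:2].astype(np.float32)
    M=cv2.moments(P[:,None]); c=(M['m10']/M['m00'],M['m01']/M['m00'])
    r=cv2.minAreaRect(P*1000)
    print(nm,st[k][4]/64,np.round(c,4),'rect c',np.round(r[0],1),np.round(r[1],1),round(r[2],1))
    if nm=='round': print(cv2.minEnclosingCircle(P*1000))
    np.save(nm+'.npy',P)
E
```

```text
round 156.5 [0.6321 0.1449] rect c [632.6 145. ] [50.9 50. ] 15.9
((632.452880859375, 144.8623504638672), 25.85964012145996)
square 349.09375 [0.4516 0.2482] rect c [451.9 248.6] [69.4 67.3] 78.4
neck 749.875 [ 0.4524 -0.2321] rect c [ 456.  -233.5] [ 78.8 131.3] 67.6
long 818.890625 [ 0.6302 -0.1474] rect c [ 630.6 -147.7] [127.6  87.3] 6.5
```

```bash
python3 - <<'E'
from h import *
from workcell import ctrl
t=cv2.imread('pics/top0.png'); s=cv2.imread('pics/scene0.png')
crop(t,170,200,40,38,15,'pics/d1.png')
crop(s,254,230,50,55,11,'pics/d2.png')
# neck fit
from scipy.optimize import least_squares
P=np.load('neck.npy')[::6].astype(float)*1000
e=4.5
poly=np.array([(-59.5-e,-35.5-e),(39.5+e,-35.5-e),(39.5+e,-20.5-e),(62.5+e,-20.5-e),(62.5+e,20.5+e),(39.5+e,20.5+e),(39.5+e,35.5+e),(-59.5-e,35.5+e)],np.float32)
def f(p):
    c,s_=np.cos(p[2]),np.sin(p[2]); q=(P-p[:2])@np.array([[c,-s_],[s_,c]])
    return np.array([cv2.pointPolygonTest((poly*p[3]).astype(np.float32),(float(a),float(b)),True) for a,b in q])
r=least_squares(f,[454,-233,-.39,1],loss='soft_l1',diff_step=1e-3)
print(r.x,np.degrees(r.x[2]),np.abs(r.fun).mean())
E
```

```text
[ 4.54297199e+02 -2.32897941e+02 -3.90312957e-01  9.61181286e-01] -22.363285152617404 1.0242606898928879
```

View pics/d1.png

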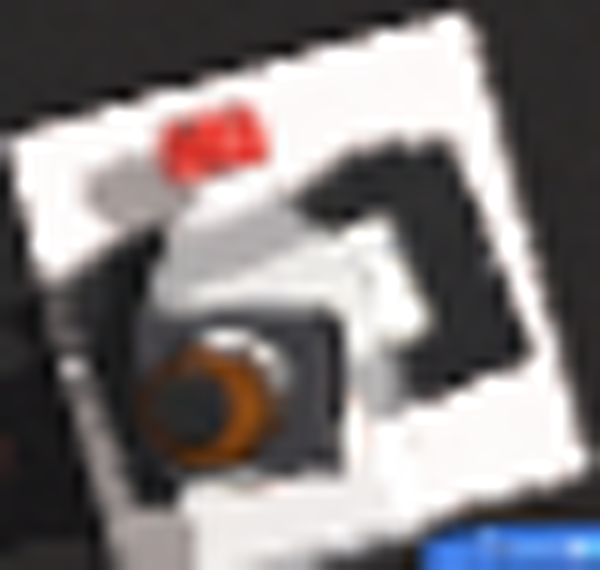

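View pics/d2.png

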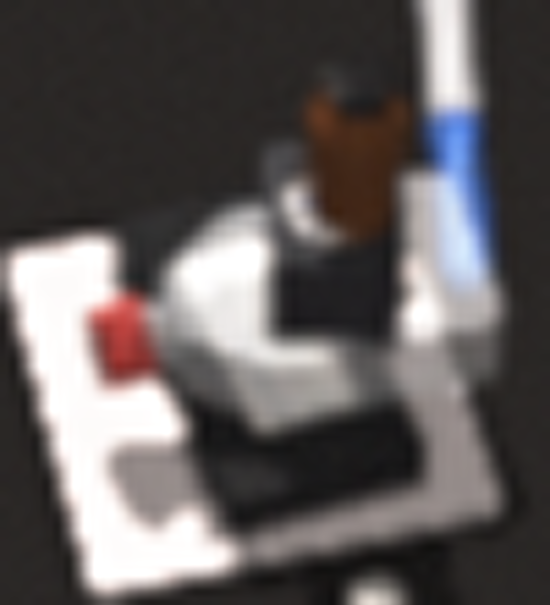

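```bash
cat > ov.py <<'E'
from h import *
from workcell import ctrl
def place(p,V):
    c,s=np.cos(p[3]),np.sin(p[3]); V=np.array(V,float)
    return np.c_[V[:,0]*c-V[:,1]*s+p[0],V[:,0]*s+V[:,1]*c+p[1],V[:,2]+p[2]]
def box(x0,x1,y0,y1,z0,z1):
    return [[(x0,y0,z),(x1,y0,z),(x1,y1,z),(x0,y1,z),(x0,y0,z)] for z in (z0,z1)]+[[(x,y,z0),(x,y,z1)] for x in(x0,x1) for y in(y0,y1)]
def circ(r,z): return [[(r*np.cos(a),r*np.sin(a),z) for a in np.linspace(0,6.283,25)]]
M=lambda L:[np.array(l)/1000 for l in L]
models=dict(case=M(box(-29,27,-48,48,0,20)),flask=M(box(-52,32,-26,26,0,26)+box(40,52,-12,12,1,25)),cube=M(box(-18,18,-20,20,0,34)),
 oil=M(circ(12.5,0)+circ(12.5,30)+circ(8.5,38)+circ(8.5,50)),pad=M(box(-55,55,-55,55,0,2)))
col=dict(case=(0,255,255),flask=(0,255,0),cube=(255,0,255),oil=(255,128,0),pad=(0,0,255))
def overlay(im,C,poses,x0,y0,w,h,s,name):
    c=cv2.resize(im[y0:y0+h,x0:x0+w],None,fx=s,fy=s,interpolation=cv2.INTER_CUBIC)
    for k,p in poses.items():
        for l in models[k]:
            q=(proj(C,place(p,l))-[x0,y0]+.5)*s-.5
            cv2.polylines(c,[(q*16).round().astype(np.int32)],False,col[k],1,cv2.LINE_AA,4)
    cv2.imwrite(name,c)
E
cat > poses.py <<'E'
import numpy as np
d=np.radians
poses=dict(pad=(.446,-.018,0,d(16.5)),case=(.446,-.018,.002,d(19)),flask=(.445,-.016,.022,d(23)),cube=(.435,-.01,.048,d(2)),oil=(.43,0,.082,0))
E
python3 - <<'E'
from ov import *
C=ctrl.calibration('top')
g=lambda x,y:(170+(x+.5)/15-.5,200+(y+.5)/15-.5)
def pr(n,pts,z): print(n,(plane(C,[g(*p) for p in pts],z)*1000).round(1)[:,:2].tolist())
pr('cap',[(190,405)],.132)
pr('body',[(208,405)],.112)
pr('cube',[(340,310),(340,470),(148,315)],.082)
pr('case',[(450,140),(530,355),(50,270),(130,490)],.022)
pr('pad',[(465,15),(15,150),(110,560),(590,460)],.002)
pr('redcap',[(160,140),(250,103),(265,160),(180,185)],.045)
from poses import poses
t=cv2.imread('pics/top0.png'); s=cv2.imread('pics/scene0.png')
overlay(t,C,poses,170,200,40,38,15,'pics/o1.png')
overlay(s,ctrl.calibration('scene'),poses,254,230,50,55,11,'pics/o2.png')
E
```

```text
cap [[422.2, -18.0]]
body [[422.3, -18.2]]
cube [[442.6, -41.5], [408.1, -41.4], [442.2, 0.1]]
case [[482.5, -57.7], [433.2, -75.6], [454.3, 33.8], [404.0, 15.5]]
pad [[512.7, -58.7], [482.9, 46.2], [387.9, 24.0], [409.1, -87.0]]
redcap [[482.2, 4.4], [490.2, -15.8], [477.3, -19.2], [472.0, -0.1]]
```

View pics/o1.png

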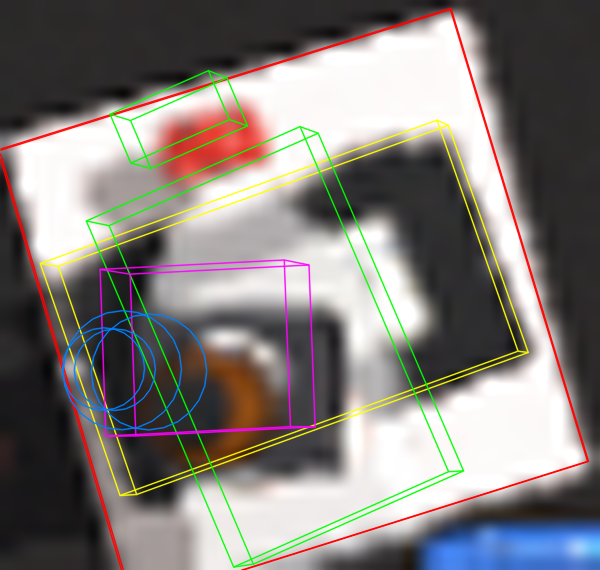

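View pics/o2.png

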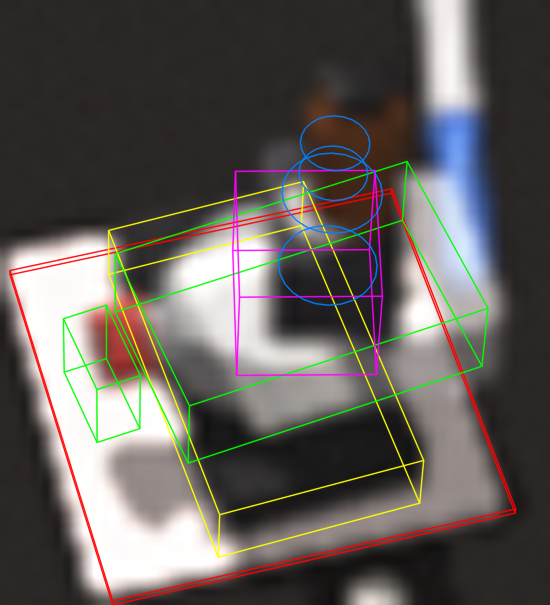

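```bash
cat > go.py <<'E'
# prints needed turn and tool-frame shifts (full-scale units) to reach target TCP/yaw(deg of tool x)
import sys
from h import *
from workcell import ctrl
def need(x,y,z,yaw):
    s=ctrl.sense(); Rm=R.from_quat(s['tool_rot'],scalar_first=True).as_matrix()
    yw=np.degrees(np.arctan2(Rm[1,0],Rm[0,0]))
    dy=(yaw-yw+180)%360-180
    d=np.array([x,y,z])-s['ee_pos']
    a=np.radians(yaw); Rt=np.array([[np.cos(a),0,-np.sin(a)],[np.sin(a),0,np.cos(a)],[0,-1,0]])
    print('clock',round(s['clock'],2),'pos',s['ee_pos'].round(4),'yaw',round(yw,2),'gap mm',round(s['finger_gap']*91.8,1),'F',s['force'].round(1),'j1,j7',s['joint_pos'][[0,6]].round(2))
    print('turn',round(-dy/90,4),'shift before turn',(Rm.T@d/.05).round(3),'shift after turn',(Rt.T@d/.05).round(3))
if __name__=='__main__': need(*map(float,sys.argv[1:5]))
E
python3 go.py .422 -.018 .24 -90; python3 - <<'E'
from ov import *
t=cv2.imread('pics/top0.png'); s=cv2.imread('pics/scene0.png')
d=np.radians
poses=dict(pad=(.446,-.019,0,d(16.5)),case=(.444,-.021,.002,d(19.5)),flask=(.437,-.022,.022,d(17)),cube=(.425,-.0207,.048,d(0)),oil=(.4222,-.018,.082,0))
overlay(t,ctrl.calibration('top'),poses,170,200,40,38,15,'pics/o3.png')
overlay(s,ctrl.calibration('scene'),poses,254,230,50,55,11,'pics/o4.png')
E
```

```text
clock 0.1 pos [ 0.1892 -0.5952  0.237 ] yaw -72.37 gap mm 91.9 F [-0.1  0.6 -0.4] j1,j7 [ 1.16 -0.08]
turn 0.1959 shift before turn [-9.592 -0.047  7.934] shift after turn [-11.545  -0.059   4.657]
```

View pics/o3.png

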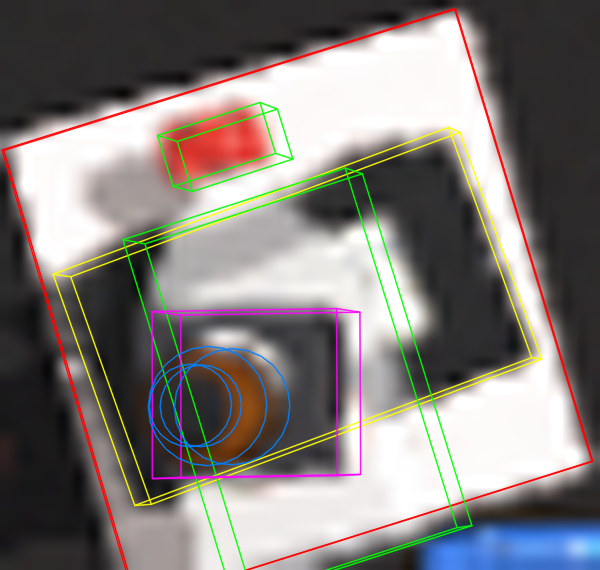

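View pics/o4.png

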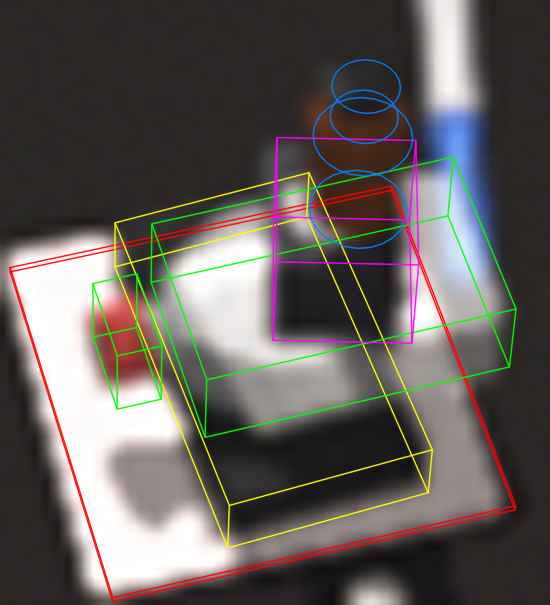

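>>> move_arm(
  moves=[
    [91.8, -0.3, 0, 0.25, 0],
    [91.8, -0.7, 0, 0.58, 0],
    [91.8, -0.75, 0, 0.62, 0],
    [91.8, -0.75, 0, 0.62, 0],
    [91.8, -0.75, 0, 0.62, 0],
    [91.8, -0.75, 0, 0.62, 0],
    [91.8, -0.75, 0, 0.62, 0],
    [91.8, -0.75, 0, 0.62, 0],
    [91.8, -0.75, 0, 0.62, 0],
    [91.8, -0.75, 0, 0.62, 0],
  ],
  newtons=10,
)

```text
clock: 1.1
ee_pos: [0.3593, -0.1725, 0.2378]
tool_rot: [-0.571, 0.571, -0.417, 0.418]
force: [0.5, -1.4, 0.4]
finger_gap: 1.001
```

```bash
python3 go.py .422 -.018 .24 -90
```

```text
clock 1.1 pos [ 0.3593 -0.1725  0.2378] yaw -72.38 gap mm 91.9 F [ 0.5 -1.4  0.4] j1,j7 [ 0.58 -0.98]
turn 0.1958 shift before turn [-2.566 -0.046  2.13 ] shift after turn [-3.09  -0.045  1.253]
```

>>> move_arm(
  moves=[
    [91.8, -0.65, 0, 0.54, 0],
    [91.8, -0.65, 0, 0.54, 0],
    [91.8, -0.65, 0, 0.54, 0],
    [91.8, -0.6, 0, 0.5, 0],
    [91.8, 0, 0, 0, 0.065],
    [91.8, 0, 0.5, 0, 0.065],
    [91.8, 0, 0.5, 0, 0.065],
    [91.8, 0, 0.2, 0, 0],
    [91.8, 0, 0, 0, 0],
    [91.8, 0, 0, 0, 0],
  ],
)

```text
clock: 2.1
ee_pos: [0.4219, -0.0207, 0.1783]
tool_rot: [0.501, -0.501, 0.499, -0.499]
force: [-0.4, 1.2, 0.2]
finger_gap: 1.001
```

```bash
python3 go.py .422 -.018 .099 -90;  python3 - <<'E'
from ov import *
t=ctrl.read_camera('top')[:,:,::-1]; s=ctrl.read_camera('scene')[:,:,::-1]
crop(t,160,180,60,60,10,'pics/e1.png')
crop(s,244,200,70,80,8,'pics/e2.png')
E
```

```text
clock 2.1 pos [ 0.4219 -0.0207  0.1783] yaw -89.78 gap mm 91.9 F [-0.4  1.2  0.2] j1,j7 [ 0.27 -1.76]
turn 0.0024 shift before turn [-0.055  1.585  0.002] shift after turn [-0.055  1.585  0.002]
```

View pics/e1.png

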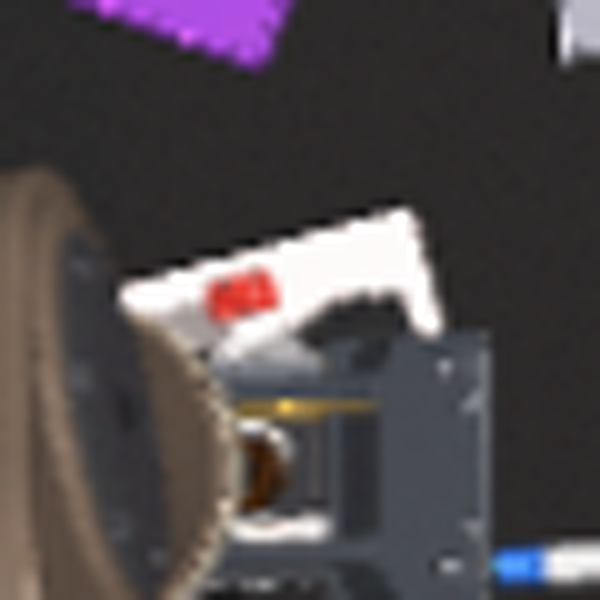

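View pics/e2.png

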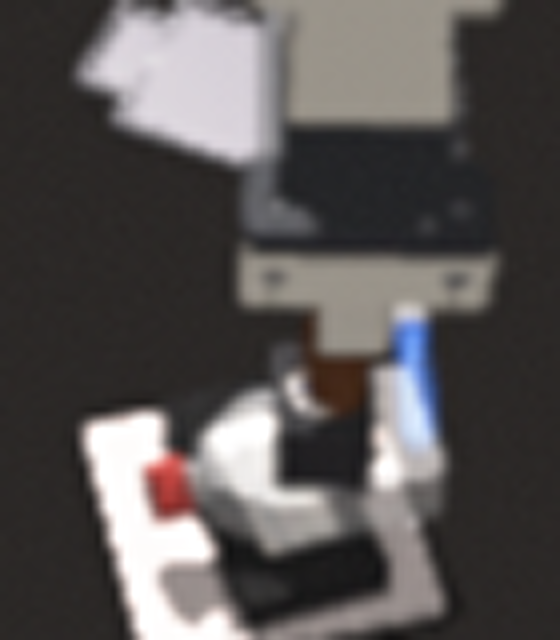

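>>> move_arm(
  moves=[
    [91.8, -0.05, 0.4, 0, 0],
    [91.8, 0, 0.5, 0, 0],
    [91.8, 0, 0.4, 0, 0],
    [91.8, 0, 0.28, 0, 0],
    [91.8, 0, 0, 0, 0],
    [60, 0, 0, 0, 0],
    [35, 0, 0, 0, 0],
    [10, 0, 0, 0, 0],
    [10, 0, 0, 0, 0],
    [10, 0, 0, 0, 0],
  ],
)

```text
clock: 3.2
ee_pos: [0.4218, -0.0183, 0.0991]
tool_rot: [0.5, -0.5, 0.499, -0.5]
force: [1.2, 0.5, -0.6]
finger_gap: 0.614
```

```bash
python3 go.py .422 -.018 .099 -90
```

```text
clock 3.2 pos [ 0.4218 -0.0183  0.0991] yaw -89.92 gap mm 56.4 F [ 1.2  0.5 -0.6] j1,j7 [ 0.22 -1.86]
turn 0.0009 shift before turn [-0.007  0.001  0.003] shift after turn [-0.007  0.001  0.003]
```

>>> move_arm(
  moves=[
    [10, 0, 0, 0, 0],
    [10, 0, 0, 0, 0],
    [10, 0, 0, 0, 0],
    [10, 0, 0, 0, 0],
    [10, 0, 0, 0, 0],
    [10, 0, 0, 0, 0],
    [10, 0, 0, 0, 0],
    [10, 0, -0.1, 0, 0],
    [10, 0, -0.15, 0, 0],
    [10, 0, -0.15, 0, 0],
  ],
)

```text
clock: 4.2
ee_pos: [0.4217, -0.0183, 0.1195]
tool_rot: [0.5, -0.5, 0.5, -0.5]
force: [0.0, -1.0, -0.4]
finger_gap: 0.266
```

```bash
python3 go.py .632 .145 .12 -90
```

```text
clock 4.2 pos [ 0.4217 -0.0183  0.1195] yaw -89.91 gap mm 24.4 F [ 0.  -1.  -0.4] j1,j7 [ 0.24 -1.83]
turn 0.0009 shift before turn [-3.259 -0.01   4.21 ] shift after turn [-3.265 -0.01   4.206]
```

>>> move_arm(
  moves=[
    [10, -0.15, -0.1, 0.2, 0],
    [10, -0.35, 0, 0.45, 0],
    [10, -0.45, 0, 0.58, 0],
    [10, -0.45, 0, 0.58, 0],
    [10, -0.45, 0, 0.58, 0],
    [10, -0.45, 0, 0.58, 0],
    [10, -0.45, 0, 0.58, 0],
    [10, -0.35, 0, 0.45, 0],
    [10, -0.165, 0.1, 0.206, 0],
    [10, 0, 0.3, 0, 0],
  ],
)

```text
clock: 5.2
ee_pos: [0.6335, 0.1476, 0.1042]
tool_rot: [0.502, -0.499, 0.499, -0.5]
force: [0.4, -0.2, 0.3]
finger_gap: 0.262
```

>>> move_arm(
  moves=[
    [10, 0, 0.4, 0, 0],
    [10, 0, 0.4, 0, 0],
    [10, 0, 0.35, 0, 0],
    [10, 0, 0.2, 0, 0],
    [10, 0, 0, 0, 0],
    [10, 0, 0, 0, 0],
    [10, 0, 0, 0, 0],
    [10, 0, 0, 0, 0],
    [10, 0, 0, 0, 0],
    [10, 0, 0, 0, 0],
  ],
)

```text
clock: 6.2
ee_pos: [0.6319, 0.1453, 0.0366]
tool_rot: [0.501, -0.5, 0.5, -0.5]
force: [0.3, -0.0, -0.5]
finger_gap: 0.263
```

```bash
python3 go.py .632 .145 .02 -90;  python3 - <<'E'
from ov import *
t=ctrl.read_camera('top')[:,:,::-1]; s=ctrl.read_camera('scene')[:,:,::-1]
cv2.imwrite('pics/f_s.png',s)
crop(t,110,130,80,60,8,'pics/f1.png')
crop(s,170,270,80,80,8,'pics/f2.png')
E
```

```text
clock 6.2 pos [0.6319 0.1453 0.0366] yaw -89.92 gap mm 24.2 F [ 0.3 -0.  -0.5] j1,j7 [-0.1  -2.12]
turn 0.0009 shift before turn [0.006 0.333 0.002] shift after turn [0.006 0.333 0.002]
```

View pics/f1.png

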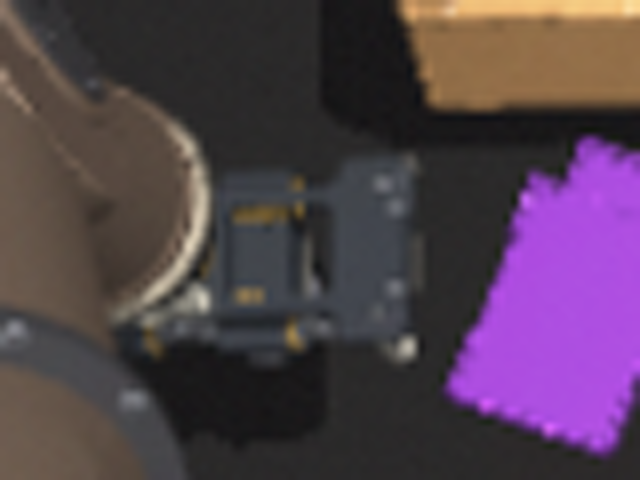

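View pics/f2.png

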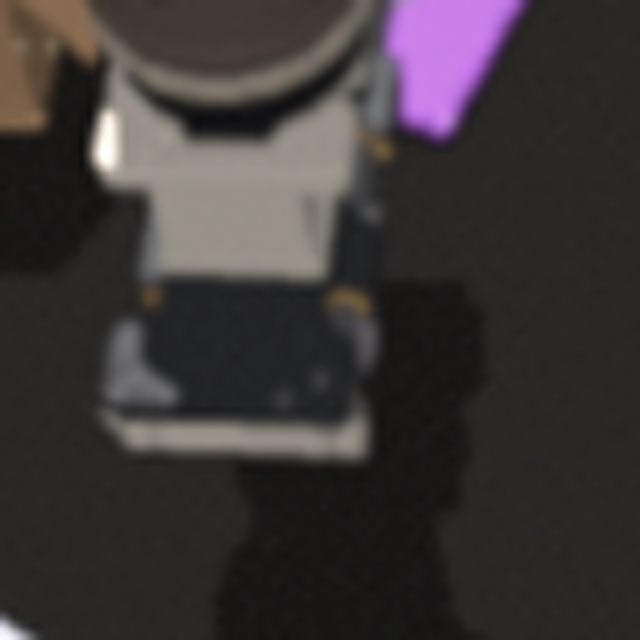

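>>> move_arm(
  moves=[
    [10, 0, 0.15, 0, 0],
    [10, 0, 0.1, 0, 0],
    [10, 0, 0.04, 0, 0],
    [10, 0, 0.02, 0, 0],
    [10, 0, 0.01, 0, 0],
    [10, 0, 0, 0, 0],
    [10, 0, 0, 0, 0],
    [10, 0, 0, 0, 0],
    [10, 0, 0, 0, 0],
    [10, 0, 0, 0, 0],
  ],
)

```text
clock: 7.3
ee_pos: [0.6317, 0.1453, 0.0203]
tool_rot: [0.5, -0.5, 0.5, -0.5]
force: [0.7, 0.9, -0.4]
finger_gap: 0.26
```

>>> move_arm(
  moves=[
    [10, 0, 0.01, 0, 0],
    [10, 0, 0.01, 0, 0],
    [10, 0, 0.01, 0, 0],
    [10, 0, 0, 0, 0],
    [10, 0, 0, 0, 0],
    [10, 0, 0, 0, 0],
    [10, 0, 0, 0, 0],
    [10, 0, 0, 0, 0],
    [10, 0, 0, 0, 0],
    [10, 0, 0, 0, 0],
  ],
)

```text
clock: 8.3
ee_pos: [0.632, 0.1452, 0.0195]
tool_rot: [0.5, -0.5, 0.499, -0.5]
force: [-2.1, -1.6, 7.5]
finger_gap: 0.262
```

>>> move_arm(
  moves=[
    [27, 0, -0.01, 0, 0],
    [30, 0, 0, 0, 0],
    [40, 0, 0, 0, 0],
    [55, 0, 0, 0, 0],
    [55, 0, 0, 0, 0],
    [55, 0, 0, 0, 0],
    [55, 0, -0.1, 0, 0],
    [55, 0, -0.3, 0, 0],
    [91, 0, -0.5, 0, 0],
    [91, 0, -0.6, 0, 0],
  ],
)

```text
clock: 9.3
ee_pos: [0.6313, 0.1452, 0.0955]
tool_rot: [-0.5, 0.501, -0.5, 0.499]
force: [-0.0, -0.4, 1.0]
finger_gap: 0.725
```

```bash
python3 go.py .425 -.02 .15 -90
```

```text
clock 9.3 pos [0.6313 0.1452 0.0955] yaw -89.91 gap mm 66.5 F [-0.  -0.4  1. ] j1,j7 [-0.09 -2.09]
turn 0.001 shift before turn [ 3.298 -1.086 -4.132] shift after turn [ 3.304 -1.091 -4.126]
```

```bash
python3 - <<'E'
from ov import *
d=np.radians
poses=dict(case=(.444,-.021,.002,d(19.5)),flask=(.437,-.022,.022,d(17)),cube=(.426,-.0207,.048,d(0)))
t=ctrl.read_camera('top')[:,:,::-1]; s=ctrl.read_camera('scene')[:,:,::-1]
t=np.ascontiguousarray(t);s=np.ascontiguousarray(s)
cv2.imwrite('pics/g_t.png',t);cv2.imwrite('pics/g_s.png',s)
crop(t,100,130,110,110,7,'pics/g1.png')
crop(s,170,220,140,105,5,'pics/g2.png')
overlay(s,ctrl.calibration('scene'),poses,254,230,50,55,11,'pics/g3.png')
E
```

```text
(no output)
```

View pics/g1.png

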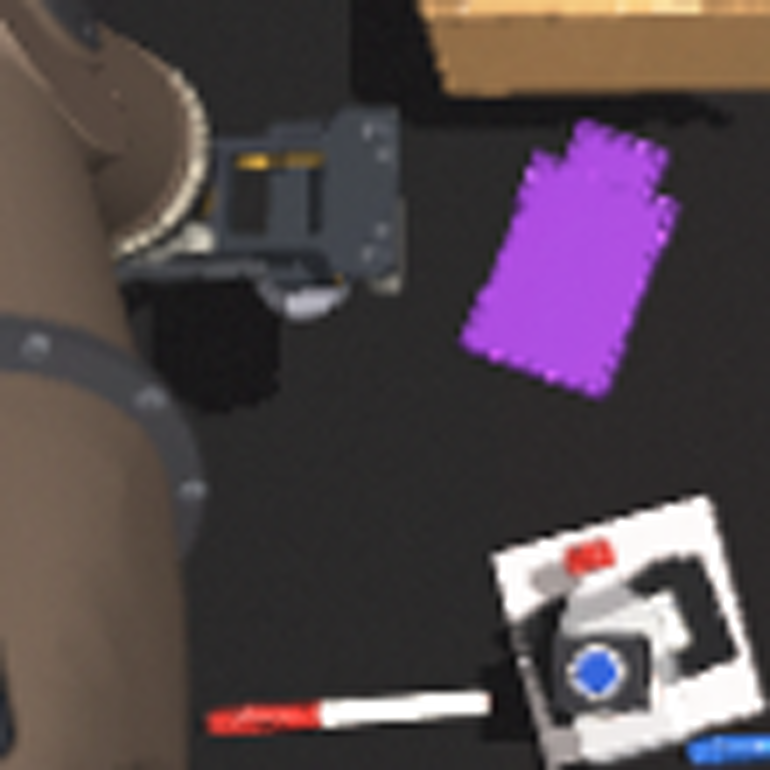

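View pics/g2.png

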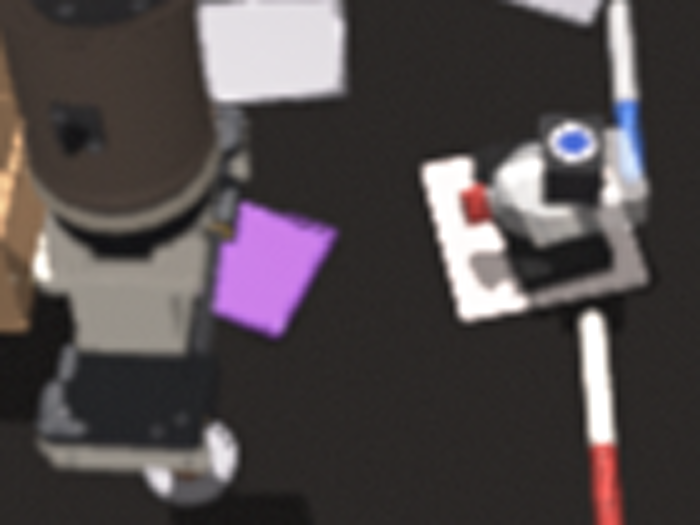

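View pics/g3.png

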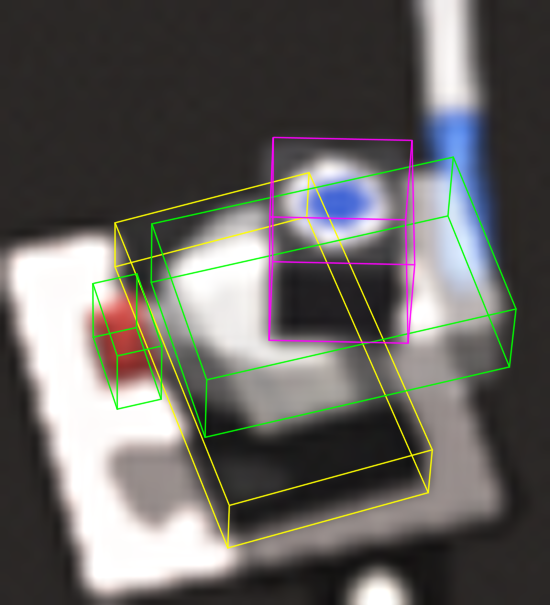

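```bash
python3 - <<'E'
from ov import *
for n,(x0,y0,w,h) in dict(top=(178,220,15,14),scene=(278,243,13,12)).items():
    C=ctrl.calibration(n); im=cv2.imread(f'pics/g_{n[0]}.png').astype(float)[y0:y0+h,x0:x0+w]
    wgt=np.clip(im[...,0]-im[...,2]-40,0,None); yy,xx=np.mgrid[:h,:w]
    u=(x0+(wgt*xx).sum()/wgt.sum(),y0+(wgt*yy).sum()/wgt.sum())
    print(n,u,plane(C,[u],.082).round(4))
t=cv2.imread('pics/g_t.png')
crop(t,174,212,26,26,22,'pics/g4.png')
E
```

```text
top (np.float64(184.83686601059804), np.float64(225.5431491294474)) [[ 0.4257 -0.0176  0.082 ]]
scene (np.float64(284.2647262647263), np.float64(248.005544005544)) [[ 0.4272 -0.0196  0.082 ]]
```

View pics/g4.png

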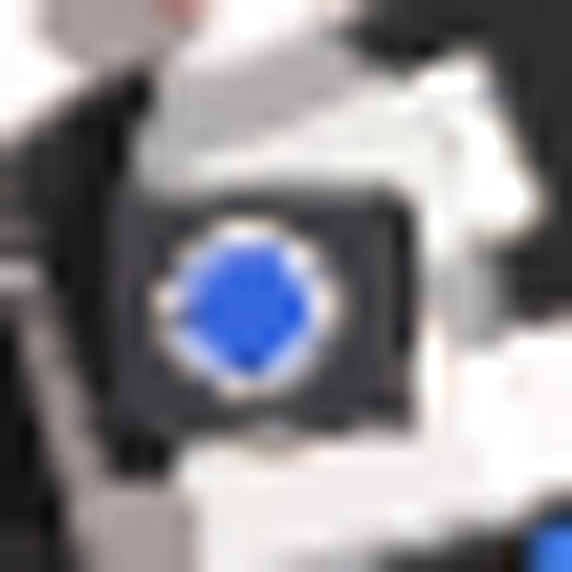

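>>> move_arm(
  moves=[
    [91, 0.15, -0.5, -0.2, 0],
    [91, 0.4, -0.3, -0.5, 0],
    [91, 0.45, -0.29, -0.56, 0],
    [91, 0.45, 0, -0.56, 0],
    [91, 0.45, 0, -0.56, 0],
    [91, 0.45, 0, -0.56, 0],
    [91, 0.45, 0, -0.56, 0],
    [91, 0.35, 0, -0.44, 0],
    [91, 0.13, 0.1, -0.166, 0],
    [91, 0, 0.2, 0, 0],
  ],
)

```text
clock: 10.4
ee_pos: [0.4267, -0.0199, 0.1343]
tool_rot: [-0.5, 0.5, -0.499, 0.501]
force: [0.4, 0.9, -0.7]
finger_gap: 0.995
```

```bash
python3 go.py .426 -.0185 .064 -90
```

```text
clock 10.4 pos [ 0.4267 -0.0199  0.1343] yaw -90.02 gap mm 91.4 F [ 0.4  0.9 -0.7] j1,j7 [ 0.25 -1.82]
turn -0.0003 shift before turn [-0.028  1.405 -0.016] shift after turn [-0.027  1.405 -0.013]
```

>>> move_arm(
  moves=[
    [91, -0.02, 0.35, 0, 0],
    [91, 0, 0.4, 0, 0],
    [80, 0, 0.4, 0, 0],
    [70, 0, 0.22, 0, 0],
    [60, 0, 0, 0, 0],
    [50, 0, 0, 0, 0],
    [20, 0, 0, 0, 0],
    [20, 0, 0, 0, 0],
    [20, 0, 0, 0, 0],
    [20, 0, 0, 0, 0],
  ],
)

```text
clock: 11.4
ee_pos: [0.4271, -0.0181, 0.0658]
tool_rot: [0.501, -0.5, 0.499, -0.5]
force: [-0.6, 0.0, 5.6]
finger_gap: 0.432
```

>>> move_arm(
  moves=[
    [20, 0, 0, 0, 0],
    [20, 0, 0, 0, 0],
    [20, 0, 0, 0, 0],
    [20, 0, 0, 0, 0],
    [20, 0, 0, 0, 0],
    [20, 0, -0.05, 0, 0],
    [20, 0, -0.1, 0, 0],
    [20, 0, -0.2, 0, 0],
    [20, 0, -0.2, 0, 0],
    [20, 0, -0.2, 0, 0],
  ],
  newtons=15,
)

```text
clock: 12.4
ee_pos: [0.4268, -0.018, 0.1038]
tool_rot: [0.5, -0.5, 0.5, -0.5]
force: [0.1, -1.3, -0.6]
finger_gap: 0.433
```

```bash
python3 go.py .4516 .2482 .08 -90;  python3 - <<'E'
from ov import *
t=ctrl.read_camera('top')[:,:,::-1]; s=ctrl.read_camera('scene')[:,:,::-1]
crop(s,240,200,75,80,8,'pics/i2.png')
E
```

```text
clock 12.4 pos [ 0.4268 -0.018   0.1038] yaw -89.92 gap mm 39.8 F [ 0.1 -1.3 -0.6] j1,j7 [ 0.23 -1.86]
turn 0.0009 shift before turn [-5.324  0.477  0.503] shift after turn [-5.324  0.477  0.496]
```

View pics/i2.png

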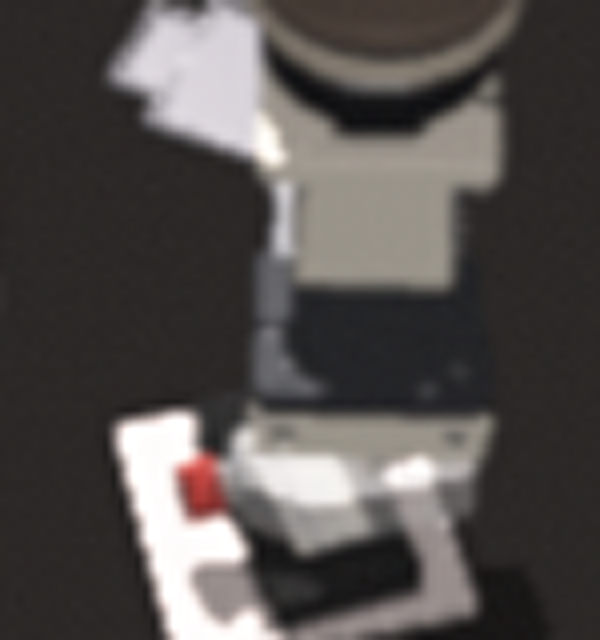

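>>> move_arm(
  moves=[
    [20, -0.2, 0, 0.02, 0],
    [20, -0.5, 0, 0.05, 0],
    [20, -0.7, 0, 0.06, 0],
    [20, -0.75, 0, 0.07, 0],
    [20, -0.75, 0, 0.07, 0],
    [20, -0.75, 0, 0.07, 0],
    [20, -0.75, 0, 0.07, 0],
    [20, -0.6, 0, 0.06, 0],
    [20, -0.324, 0.1, 0.026, 0],
    [20, 0, 0.3, 0, 0],
  ],
)

```text
clock: 13.5
ee_pos: [0.451, 0.2531, 0.0831]
tool_rot: [0.503, -0.5, 0.499, -0.498]
force: [0.6, -1.2, -2.0]
finger_gap: 0.437
```

>>> move_arm(
  moves=[
    [20, 0, 0.4, 0, 0],
    [20, 0, 0.4, 0, 0],
    [20, 0, 0.2, 0, 0],
    [20, 0, 0.05, 0, 0],
    [20, 0, 0, 0, 0],
    [20, 0, 0, 0, 0],
    [20, 0, 0, 0, 0],
    [20, 0, 0, 0, 0],
    [20, 0, 0, 0, 0],
    [20, 0, 0, 0, 0],
  ],
)

```text
clock: 14.5
ee_pos: [0.4512, 0.2482, 0.0304]
tool_rot: [0.5, -0.5, 0.5, -0.5]
force: [-0.4, 0.5, -0.4]
finger_gap: 0.436
```

```bash
python3 go.py .4516 .2482 .021 -90;  python3 - <<'E'
from ov import *
t=ctrl.read_camera('top')[:,:,::-1]; s=ctrl.read_camera('scene')[:,:,::-1]
cv2.imwrite('pics/j_t.png',t)
crop(s,220,304,100,80,7,'pics/j2.png')
crop(s,254,230,50,55,11,'pics/j3.png')
crop(t,170,200,40,38,15,'pics/j4.png')
E
```

```text
clock 14.5 pos [0.4512 0.2482 0.0304] yaw -89.93 gap mm 40.0 F [-0.4  0.5 -0.4] j1,j7 [-0.35 -2.49]
turn 0.0008 shift before turn [-0.     0.189  0.008] shift after turn [-0.     0.189  0.008]
```

View pics/j2.png

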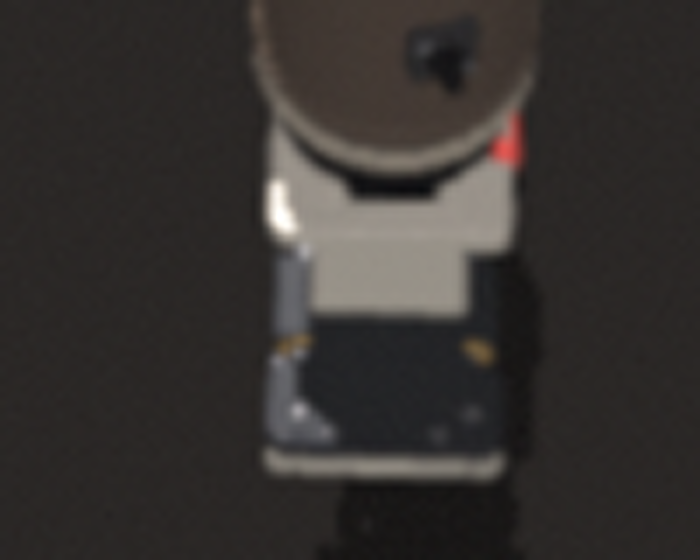

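View pics/j3.png

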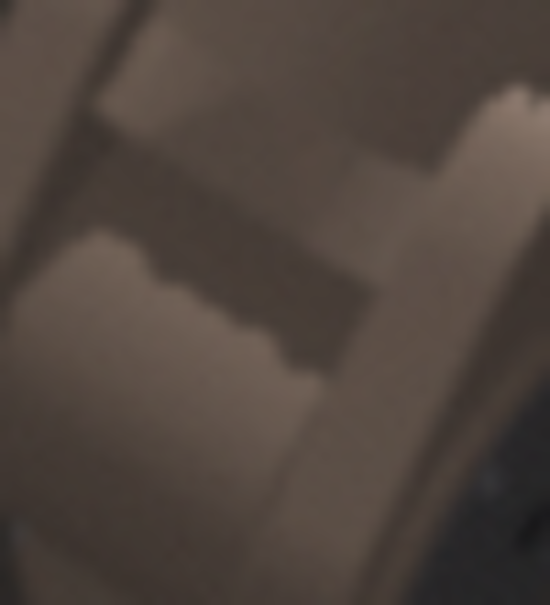

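View pics/j4.png

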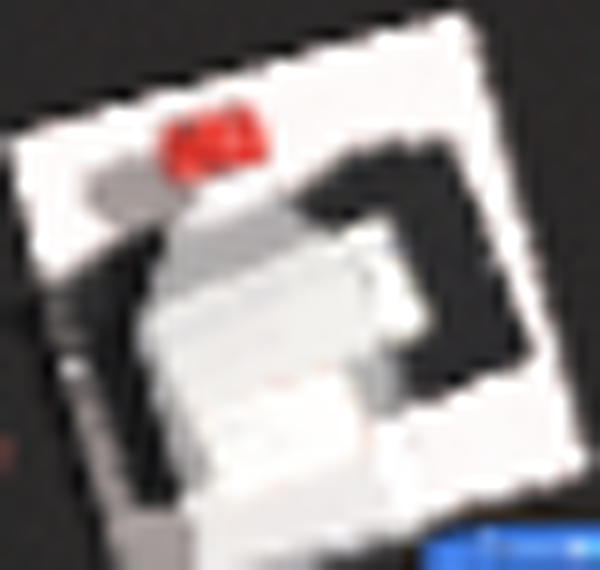

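>>> move_arm(
  moves=[
    [20, 0, 0.08, 0, 0],
    [20, 0, 0.05, 0, 0],
    [20, 0, 0.03, 0, 0],
    [20, 0, 0.02, 0, 0],
    [20, 0, 0, 0, 0],
    [20, 0, 0, 0, 0],
    [20, 0, 0, 0, 0],
    [20, 0, 0, 0, 0],
    [20, 0, 0, 0, 0],
    [20, 0, 0, 0, 0],
  ],
)

```text
clock: 15.6
ee_pos: [0.4511, 0.2482, 0.0212]
tool_rot: [0.5, -0.5, 0.5, -0.5]
force: [-0.2, -0.7, -1.1]
finger_gap: 0.435
```

>>> move_arm(
  moves=[
    [20, 0, 0.02, 0, 0],
    [20, 0, 0.01, 0, 0],
    [20, 0, 0.01, 0, 0],
    [20, 0, 0, 0, 0],
    [20, 0, 0, 0, 0],
    [20, 0, 0, 0, 0],
    [20, 0, 0, 0, 0],
    [20, 0, 0, 0, 0],
    [20, 0, 0, 0, 0],
    [20, 0, 0, 0, 0],
  ],
)

```text
clock: 16.6
ee_pos: [0.4512, 0.2483, 0.0205]
tool_rot: [0.501, -0.5, 0.499, -0.5]
force: [-4.4, -3.8, 19.8]
finger_gap: 0.433
```

>>> move_arm(
  moves=[
    [20, 0, -0.02, 0, 0],
    [42, 0, 0, 0, 0],
    [45, 0, 0, 0, 0],
    [60, 0, 0, 0, 0],
    [60, 0, 0, 0, 0],
    [60, 0, 0, 0, 0],
    [60, 0, -0.1, 0, 0],
    [80, 0, -0.4, 0, 0],
    [91, 0, -0.6, 0, 0],
    [91, 0, -0.6, 0, 0],
  ],
)

```text
clock: 17.6
ee_pos: [0.4506, 0.2481, 0.1062]
tool_rot: [-0.5, 0.501, -0.5, 0.499]
force: [1.1, 0.1, -0.6]
finger_gap: 0.867
```

```bash
python3 go.py .437 -.022 .15 -73
```

```text
clock 17.6 pos [0.4506 0.2481 0.1062] yaw -89.91 gap mm 79.6 F [ 1.1  0.1 -0.6] j1,j7 [-0.3  -2.42]
turn -0.1879 shift before turn [ 5.401 -0.873 -0.282] shift after turn [ 5.086 -0.875 -1.84 ]
```

>>> move_arm(
  moves=[
    [91, 0, -0.8, 0, 0],
    [91, 0.5, -0.7, 0, 0],
    [91, 0.85, -0.3, 0, 0],
    [91, 0.95, 0, 0, 0],
    [91, 0.95, 0, 0, 0],
    [91, 0.95, 0, 0, 0],
    [91, 0.95, 0, 0, 0],
    [91, 0.95, 0, 0, 0],
    [91, 0.95, 0, 0, 0],
    [91, 0.95, 0, 0, 0],
  ],
)

```text
clock: 18.6
ee_pos: [0.4512, -0.1536, 0.1958]
tool_rot: [0.501, -0.5, 0.499, -0.5]
force: [1.3, 0.5, 0.4]
finger_gap: 0.99
```

```bash
python3 go.py .437 -.022 .15 -73;  python3 - <<'E'
from ov import *
t=ctrl.read_camera('top')[:,:,::-1]; s=ctrl.read_camera('scene')[:,:,::-1]
cv2.imwrite('pics/k_t.png',t);cv2.imwrite('pics/k_s.png',s)
crop(s,170,230,140,140,5,'pics/k1.png')
crop(s,254,230,50,55,11,'pics/k2.png')
crop(t,95,140,110,100,7,'pics/k3.png')
E
```

```text
clock 18.6 pos [ 0.4512 -0.1536  0.1958] yaw -89.91 gap mm 90.9 F [1.3 0.5 0.4] j1,j7 [ 0.43 -1.44]
turn -0.1879 shift before turn [-2.634  0.916 -0.281] shift after turn [-2.601  0.916  0.498]
```

View pics/k1.png

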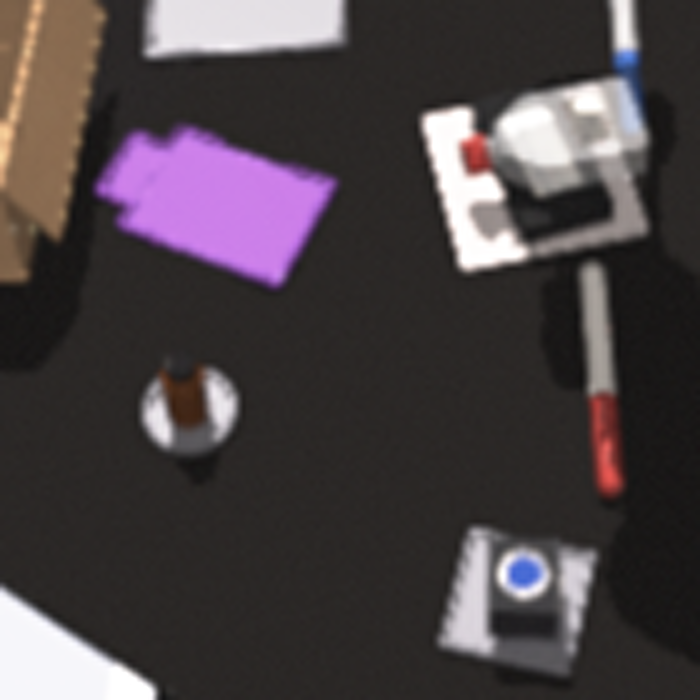

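View pics/k2.png

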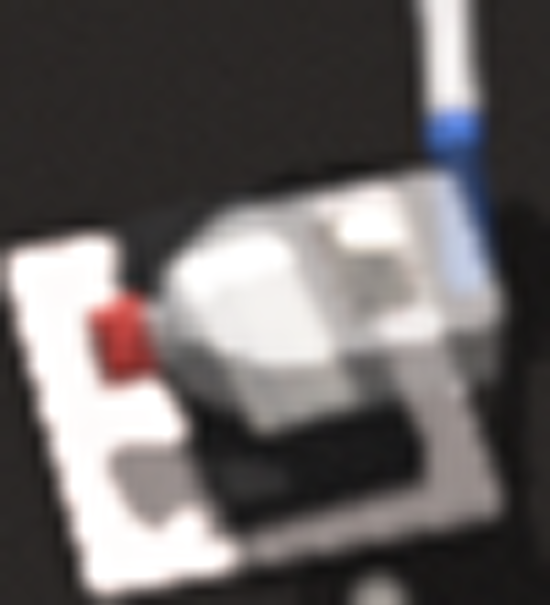

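View pics/k3.png

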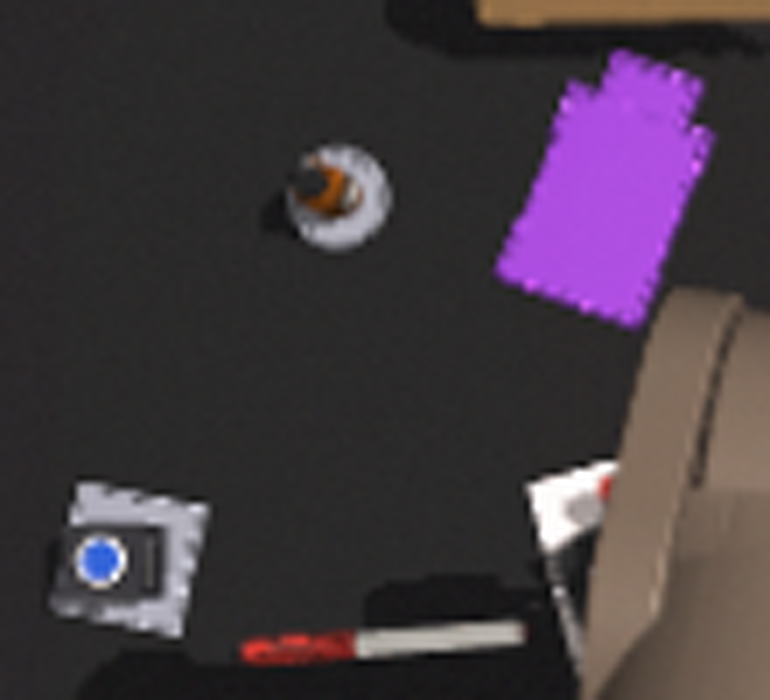

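```bash
python3 - <<'E'
from ov import *
C=ctrl.calibration('top');S=ctrl.calibration('scene')
g=lambda x,y:(95+(x+.5)/7-.5,140+(y+.5)/7-.5)
k=lambda x,y:(170+(x+.5)/5-.5,230+(y+.5)/5-.5)
print('cube top',plane(C,[g(99,559)],.037).round(4),'scene',plane(S,[k(524,573)],.037).round(4))
print('oil cap',plane(C,[g(312,181)],.053).round(4),plane(S,[k(180,362)],.053).round(4))
print('tray sq scene',plane(S,[k(475,527),k(597,550),k(573,672),k(440,645)],.005).mean(0).round(4),'round',plane(S,[k(190,411)],.005).round(4))
im=cv2.imread('pics/k_s.png'); d=np.radians
for i,p in enumerate([(.437,-.022,.022,d(17)),(.441,-.023,.022,d(17)),(.441,-.023,.022,d(12))]):
    pass
im2=cv2.imread('pics/j_t.png')
a=[]
for im_,Cc,r in ((im,S,(254,230,50,55,11)),(im2,C,(170,200,40,38,15))):
    overlay(im_,Cc,dict(flask=(.440,-.021,.022,d(16))),*r,f'pics/l{len(a)}.png'); a.append(1)
E
```

```text
cube top [[0.4505 0.2502 0.037 ]] scene [[0.4511 0.2473 0.037 ]]
oil cap [[0.6313 0.1432 0.053 ]] [[0.6335 0.1432 0.053 ]]
tray sq scene [0.4518 0.2463 0.005 ] round [[0.6329 0.1459 0.005 ]]
```

View pics/l0.png

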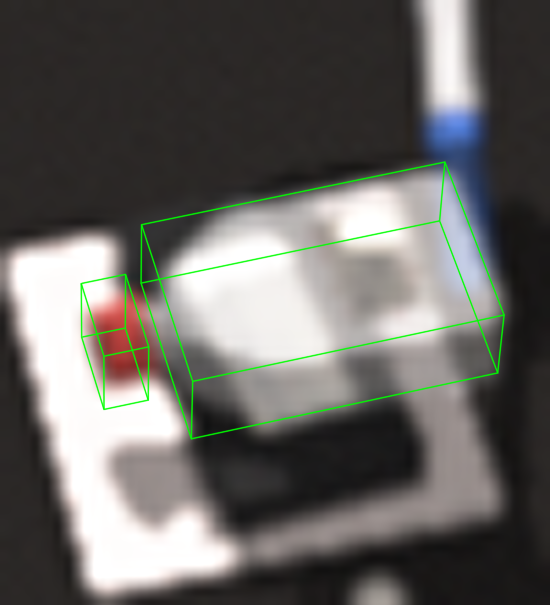

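View pics/l1.png

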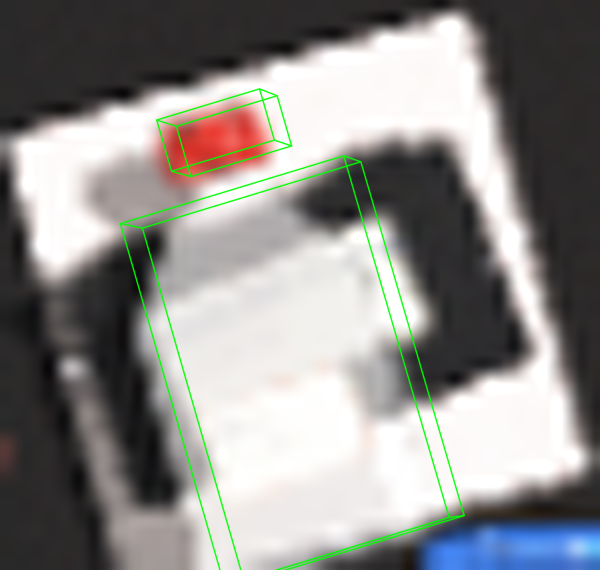

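```bash
python3 go.py .4294 -.0228 .036 -74
```

```text
clock 18.7 pos [ 0.4506 -0.1588  0.1954] yaw -90.46 gap mm 91.2 F [ 0.5  0.7 -0.6] j1,j7 [ 0.44 -1.44]
turn -0.1829 shift before turn [-2.725  3.181 -0.445] shift after turn [-2.732  3.189  0.342]
```

>>> move_arm(
  moves=[
    [91, 0, 0, 0, -0.06],
    [91, 0, 0, 0, -0.06],
    [91, 0, 0, 0, -0.06],
    [91, -0.3, 0.1, 0.03, 0],
    [91, -0.6, 0.3, 0.08, 0],
    [91, -0.6, 0.4, 0.08, 0],
    [91, -0.6, 0.4, 0.08, 0],
    [91, -0.4, 0.4, 0.05, 0],
    [91, -0.13, 0.1, 0.02, 0],
    [91, 0, 0, 0, 0],
  ],
)

```text
clock: 19.7
ee_pos: [0.4306, -0.0199, 0.1101]
tool_rot: [-0.566, 0.566, -0.424, 0.423]
force: [0.0, -0.4, 0.5]
finger_gap: 0.991
```

```bash
python3 go.py .4294 -.0228 .036 -74
```

```text
clock 19.7 pos [ 0.4306 -0.0199  0.1101] yaw -73.58 gap mm 91.0 F [ 0.  -0.4  0.5] j1,j7 [ 0.22 -1.55]
turn 0.0046 shift before turn [ 0.05   1.482 -0.038] shift after turn [ 0.049  1.481 -0.039]
```

>>> move_arm(
  moves=[
    [91, 0.05, 0.35, -0.04, 0.005],
    [91, 0, 0.45, 0, 0],
    [91, 0, 0.4, 0, 0],
    [80, 0, 0.2, 0, 0],
    [70, 0, 0.08, 0, 0],
    [60, 0, 0, 0, 0],
    [50, 0, 0, 0, 0],
    [35, 0, 0, 0, 0],
    [35, 0, 0, 0, 0],
    [35, 0, 0, 0, 0],
  ],
  newtons=10,
)

```text
clock: 20.7
ee_pos: [0.4303, -0.0238, 0.0369]
tool_rot: [0.564, -0.564, 0.426, -0.427]
force: [-1.9, 0.5, 7.1]
finger_gap: 0.562
```

>>> move_arm(
  moves=[
    [35, 0, 0, 0, 0],
    [35, 0, 0, 0, 0],
    [35, 0, 0, 0, 0],
    [35, 0, 0, 0, 0],
    [35, 0, 0, 0, 0],
    [35, 0, -0.04, 0, 0],
    [35, 0, -0.1, 0, 0],
    [35, 0, -0.15, 0, 0],
    [35, 0, -0.15, 0, 0],
    [35, 0, -0.1, 0, 0],
  ],
  newtons=15,
)

```text
clock: 21.7
ee_pos: [0.4302, -0.0238, 0.0642]
tool_rot: [0.564, -0.564, 0.426, -0.427]
force: [-0.3, -0.3, -0.2]
finger_gap: 0.564
```

```bash
python3 go.py .4294 -.0228 .036 -74; python3 - <<'E'
from ov import *
t=ctrl.read_camera('top')[:,:,::-1]; s=ctrl.read_camera('scene')[:,:,::-1]
crop(s,240,200,75,80,8,'pics/m2.png')
crop(t,160,190,70,60,10,'pics/m1.png')
E
```

```text
clock 21.7 pos [ 0.4302 -0.0238  0.0642] yaw -74.17 gap mm 51.8 F [-0.3 -0.3 -0.2] j1,j7 [ 0.19 -1.6 ]
turn -0.0019 shift before turn [-0.023  0.563 -0.01 ] shift after turn [-0.023  0.563 -0.009]
```

View pics/m2.png

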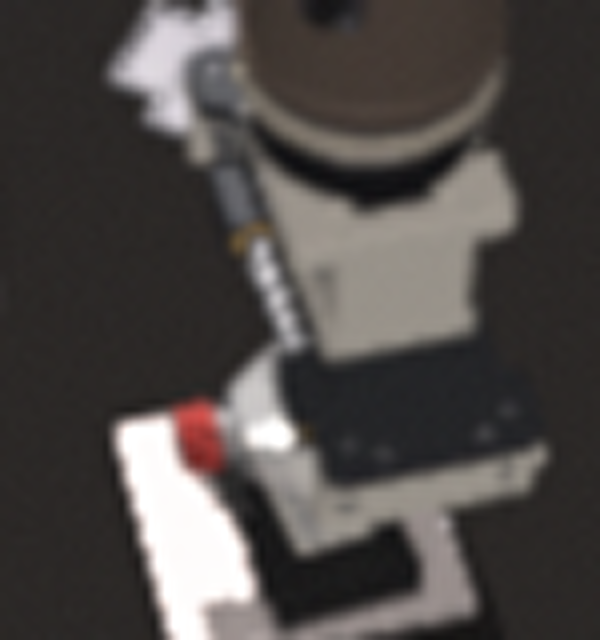

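View pics/m1.png

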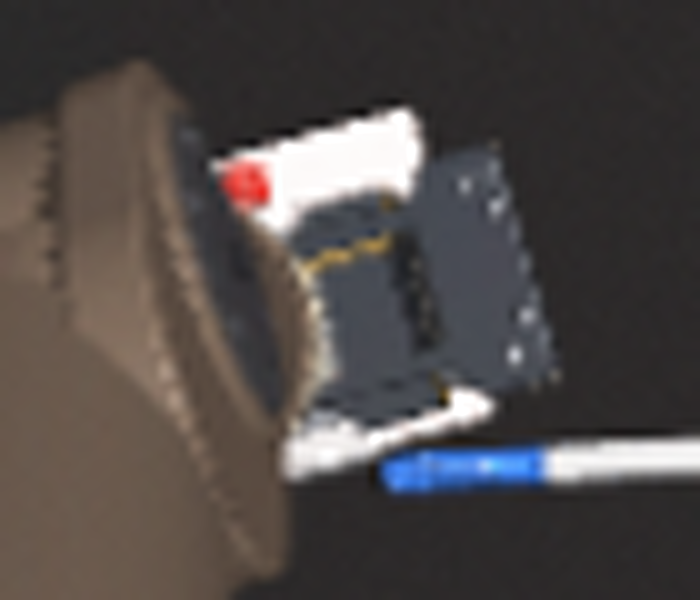

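```bash
python3 go.py .4457 -.2293 .08 -112.4
```

```text
clock 21.8 pos [ 0.4304 -0.0238  0.0641] yaw -74.18 gap mm 51.3 F [-0.4 -0.3 -0.6] j1,j7 [ 0.19 -1.61]
turn 0.4246 shift before turn [ 4.037 -0.316 -0.826] shift after turn [ 3.683 -0.317  1.848]
```

>>> move_arm(
  moves=[
    [35, 0.2, -0.15, -0.04, 0],
    [35, 0.4, -0.17, -0.08, 0],
    [35, 0.55, 0, -0.11, 0],
    [35, 0.6, 0, -0.12, 0],
    [35, 0.6, 0, -0.12, 0],
    [35, 0.6, 0, -0.12, 0],
    [35, 0.55, 0, -0.12, 0],
    [35, 0.4, 0, -0.08, 0],
    [35, 0.14, 0, -0.04, 0],
    [35, 0, 0, 0, 0.05],
  ],
)

```text
clock: 22.8
ee_pos: [0.4446, -0.2303, 0.0789]
tool_rot: [-0.546, 0.546, -0.449, 0.449]
force: [-0.5, -0.5, -1.1]
finger_gap: 0.562
```

>>> move_arm(
  moves=[
    [35, 0, 0, 0, 0.085],
    [35, 0, 0, 0, 0.085],
    [35, 0, 0, 0, 0.085],
    [35, 0, 0, 0, 0.085],
    [35, 0, 0, 0, 0.035],
    [35, 0, 0.2, 0, 0],
    [35, 0, 0.2, 0, 0],
    [35, 0, 0.1, 0, 0],
    [35, 0, 0, 0, 0],
    [35, 0, 0, 0, 0],
  ],
)

```text
clock: 23.8
ee_pos: [0.4448, -0.2294, 0.0539]
tool_rot: [0.393, -0.394, 0.588, -0.587]
force: [0.3, 0.1, 0.4]
finger_gap: 0.562
```

```bash
python3 go.py .4457 -.2293 .018 -112.4; python3 - <<'E'
from ov import *
t=ctrl.read_camera('top')[:,:,::-1]; s=ctrl.read_camera('scene')[:,:,::-1]
crop(s,230,180,90,80,8,'pics/n2.png')
crop(t,210,170,90,75,8,'pics/n1.png')
E
```

```text
clock 23.8 pos [ 0.4448 -0.2294  0.0539] yaw -112.39 gap mm 51.6 F [0.3 0.1 0.4] j1,j7 [ 0.46 -1.69]
turn 0.0001 shift before turn [-0.007  0.718  0.016] shift after turn [-0.008  0.718  0.016]
```

View pics/n2.png

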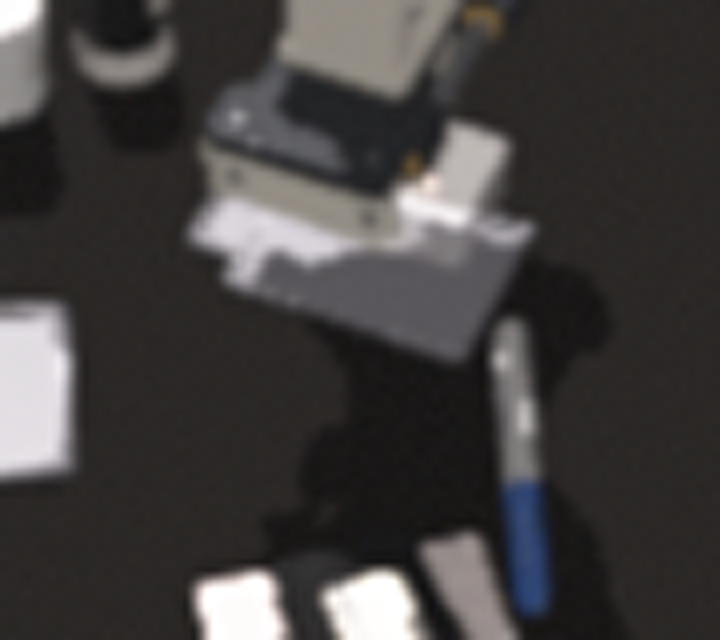

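View pics/n1.png

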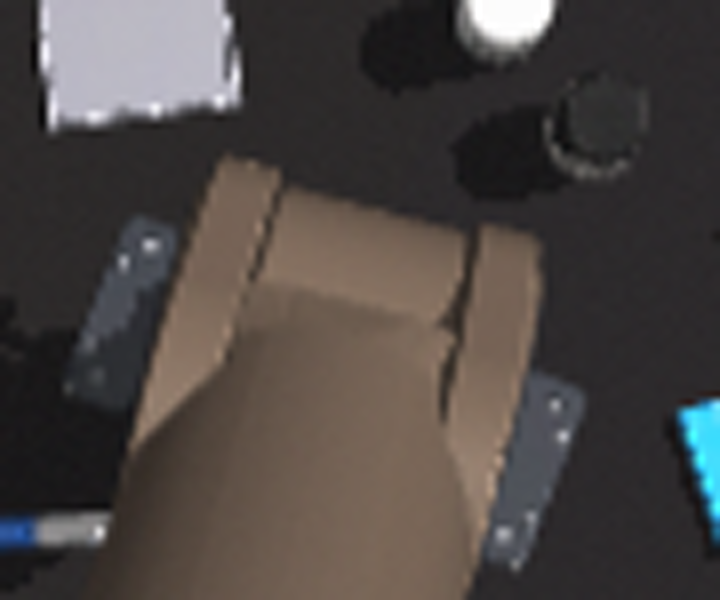

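>>> move_arm(
  moves=[
    [35, 0, 0.2, 0.01, 0],
    [35, 0, 0.25, 0, 0],
    [35, 0, 0.12, 0, 0],
    [35, 0, 0.06, 0, 0],
    [35, 0, 0.04, 0, 0],
    [35, 0, 0.03, 0, 0],
    [35, 0, 0, 0, 0],
    [35, 0, 0, 0, 0],
    [35, 0, 0, 0, 0],
    [35, 0, 0, 0, 0],
  ],
)

```text
clock: 24.9
ee_pos: [0.4456, -0.2297, 0.0194]
tool_rot: [-0.393, 0.393, -0.588, 0.588]
force: [0.4, -0.4, -0.8]
finger_gap: 0.564
```

>>> move_arm(
  moves=[
    [35, 0, 0.02, 0, 0],
    [35, 0, 0.01, 0, 0],
    [35, 0, 0.01, 0, 0],
    [35, 0, 0.01, 0, 0],
    [35, 0, 0, 0, 0],
    [35, 0, 0, 0, 0],
    [35, 0, 0, 0, 0],
    [35, 0, 0, 0, 0],
    [35, 0, 0, 0, 0],
    [35, 0, 0, 0, 0],
  ],
)

```text
clock: 25.9
ee_pos: [0.4456, -0.2297, 0.0177]
tool_rot: [-0.393, 0.393, -0.587, 0.588]
force: [-4.0, 1.8, 17.0]
finger_gap: 0.558
```

>>> move_arm(
  moves=[
    [35, 0, -0.02, 0, 0],
    [54, 0, 0, 0, 0],
    [58, 0, 0, 0, 0],
    [70, 0, 0, 0, 0],
    [75, 0, 0, 0, 0],
    [75, 0, 0, 0, 0],
    [75, 0, -0.1, 0, 0],
    [75, 0, -0.3, 0, 0],
    [75, 0, -0.6, 0, 0],
    [75, 0, -0.6, 0, 0],
  ],
)

```text
clock: 26.9
ee_pos: [0.445, -0.2294, 0.0986]
tool_rot: [0.393, -0.394, 0.588, -0.587]
force: [-0.4, -0.2, -0.1]
finger_gap: 0.818
```

```bash
python3 go.py .5 -.1 .2 -112.4; python3 - <<'E'
from ov import *
d=np.radians
t=np.ascontiguousarray(ctrl.read_camera('top')[:,:,::-1]); s=np.ascontiguousarray(ctrl.read_camera('scene')[:,:,::-1])
cv2.imwrite('pics/p_t.png',t);cv2.imwrite('pics/p_s.png',s)
crop(s,230,180,90,110,7,'pics/p2.png')
overlay(t,ctrl.calibration('top'),dict(case=(.444,-.021,.002,d(19.5))),170,200,40,38,15,'pics/p1.png')
overlay(s,ctrl.calibration('scene'),dict(case=(.444,-.021,.002,d(19.5))),254,230,50,55,11,'pics/p3.png')
E
```

```text
clock 26.9 pos [ 0.445  -0.2294  0.0986] yaw -112.41 gap mm 75.1 F [-0.4 -0.2 -0.1] j1,j7 [ 0.47 -1.67]
turn -0.0002 shift before turn [-2.812 -2.028  0.027] shift after turn [-2.812 -2.028  0.031]
```

View pics/p2.png

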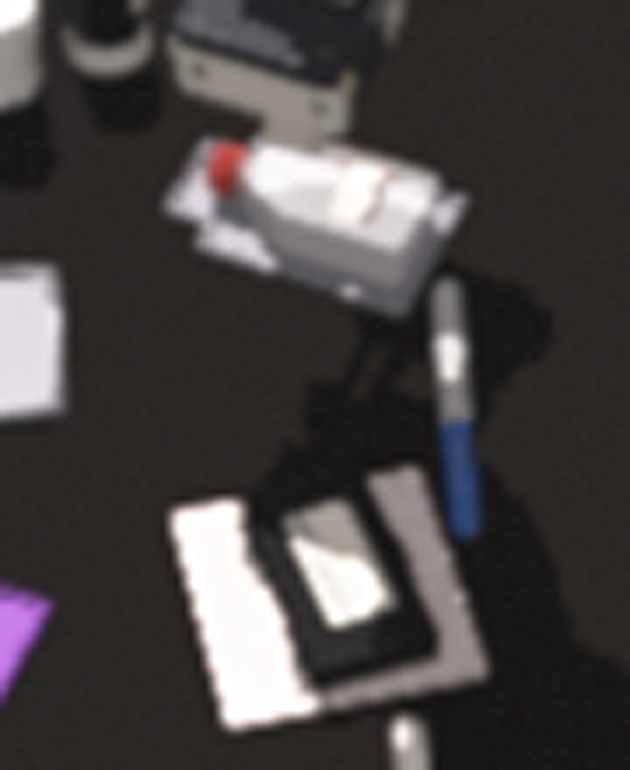

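View pics/p1.png

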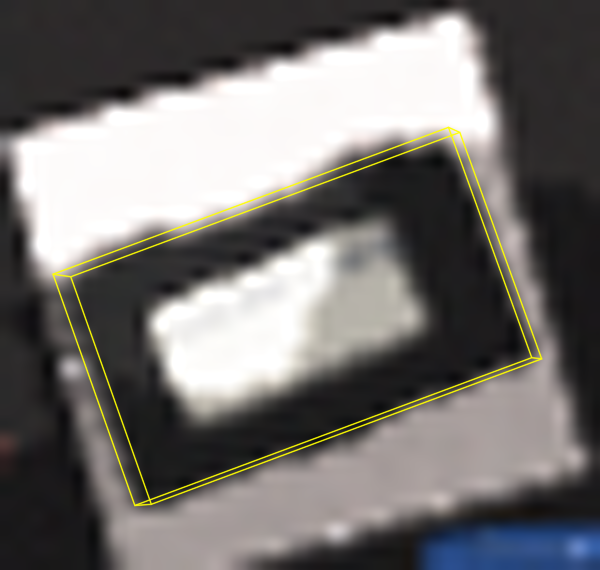

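View pics/p3.png

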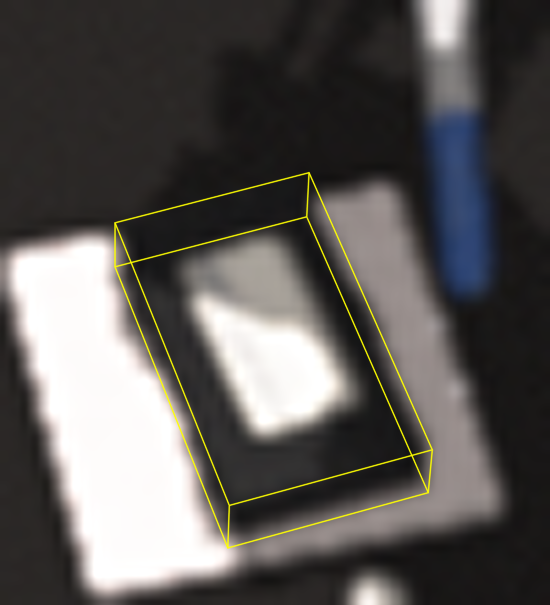

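```bash
python3 - <<'E'
from ov import *
C=ctrl.calibration('top')
g=lambda x,y:(170+(x+.5)/15-.5,200+(y+.5)/15-.5)
print('blue end',plane(C,[g(422,530),g(422,565)],.007).round(4))
k=lambda x,y:(254+(x+.5)/11-.5,230+(y+.5)/11-.5)
print('blue end scene',plane(ctrl.calibration('scene'),[k(468,300),k(380,570)],.007).round(4))
E
python3 go.py .4418 -.015 .12 19.5
```

```text
blue end [[ 0.3937 -0.0488  0.007 ]
 [ 0.3857 -0.0488  0.007 ]]
blue end scene [[ 0.3888 -0.0448  0.007 ]
 [ 0.4138  0.0424  0.007 ]]
clock 27.0 pos [ 0.4477 -0.2305  0.1014] yaw -112.43 gap mm 74.7 F [ 0.5 -0.6  0.6] j1,j7 [ 0.47 -1.67]
turn -1.4658 shift before turn [-3.939 -0.383 -1.752] shift after turn [ 1.327 -0.371  4.102]
```

>>> move_arm(
  moves=[
    [66, 0, -0.1, 0, -0.09],
    [66, 0, -0.1, 0, -0.09],
    [66, 0, -0.1, 0, -0.09],
    [66, 0, 0, 0, -0.09],
    [66, 0, 0, 0, -0.09],
    [66, 0, 0, 0, -0.09],
    [66, 0, 0, 0, -0.09],
    [66, 0, 0, 0, -0.09],
    [66, 0, 0, 0, -0.09],
    [66, 0, 0, 0, -0.09],
  ],
  newtons=20,
)

```text
clock: 28.0
ee_pos: [0.4452, -0.2295, 0.1124]
tool_rot: [0.681, -0.681, 0.19, -0.189]
force: [0.5, -0.4, -0.4]
finger_gap: 0.721
```

>>> move_arm(
  moves=[
    [66, 0, 0, 0, -0.09],
    [66, 0, 0, 0, -0.09],
    [66, 0, 0, 0, -0.09],
    [66, 0, 0, 0, -0.09],
    [66, 0, 0, 0, -0.09],
    [66, 0, 0, 0, -0.09],
    [66, 0, 0, 0, -0.025],
    [66, 0, 0, 0, 0],
    [66, 0, 0, 0, 0],
    [66, 0, 0, 0, 0],
  ],
)

```text
clock: 29.0
ee_pos: [0.4454, -0.2296, 0.1126]
tool_rot: [0.697, -0.697, -0.119, 0.119]
force: [0.5, 0.2, -0.3]
finger_gap: 0.717
```

```bash
python3 go.py .4408 -.0121 .12 19.5
```

```text
clock 29.0 pos [ 0.4454 -0.2296  0.1126] yaw 19.36 gap mm 65.8 F [ 0.5  0.2 -0.3] j1,j7 [0.91 0.29]
turn -0.0015 shift before turn [ 1.355 -0.147  4.134] shift after turn [ 1.365 -0.147  4.131]
```

>>> move_arm(
  moves=[
    [66, 0.08, -0.1, 0.24, 0],
    [66, 0.18, 0, 0.55, 0],
    [66, 0.2, 0, 0.6, 0],
    [66, 0.2, 0, 0.6, 0],
    [66, 0.2, 0, 0.6, 0],
    [66, 0.2, 0, 0.6, 0],
    [66, 0.2, 0, 0.6, 0],
    [66, 0.1, 0, 0.34, 0],
    [66, 0, 0.3, 0, 0],
    [66, 0, 0.3, 0, 0],
  ],
)

```text
clock: 30.0
ee_pos: [0.4411, -0.0105, 0.0882]
tool_rot: [-0.697, 0.697, 0.121, -0.119]
force: [0.0, 0.2, -0.3]
finger_gap: 0.72
```

>>> move_arm(
  moves=[
    [66, 0, 0.3, 0, 0],
    [66, 0, 0.2, 0, 0],
    [66, 0, 0, 0, 0],
    [66, 0, 0, 0, 0],
    [66, 0, 0, 0, 0],
    [66, 0, 0, 0, 0],
    [66, 0, 0, 0, 0],
    [66, 0, 0, 0, 0],
    [66, 0, 0, 0, 0],
    [66, 0, 0, 0, 0],
  ],
)

```text
clock: 31.0
ee_pos: [0.4409, -0.0123, 0.0628]
tool_rot: [-0.697, 0.697, 0.119, -0.119]
force: [0.6, -0.4, 0.0]
finger_gap: 0.721
```

```bash
python3 go.py .4408 -.0121 .015 19.5; python3 - <<'E'
from ov import *
t=ctrl.read_camera('top')[:,:,::-1]; s=ctrl.read_camera('scene')[:,:,::-1]
crop(s,240,210,75,80,8,'pics/q2.png')
crop(t,160,190,70,60,10,'pics/q1.png')
E
```

```text
clock 31.0 pos [ 0.4409 -0.0123  0.0628] yaw 19.43 gap mm 66.2 F [ 0.6 -0.4  0. ] j1,j7 [ 0.45 -0.27]
turn -0.0008 shift before turn [-0.001  0.955  0.005] shift after turn [-0.001  0.955  0.005]
```

View pics/q2.png

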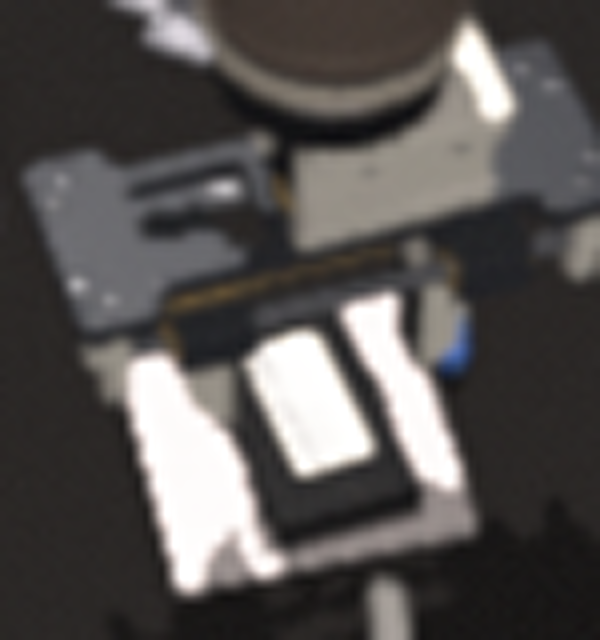

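View pics/q1.png

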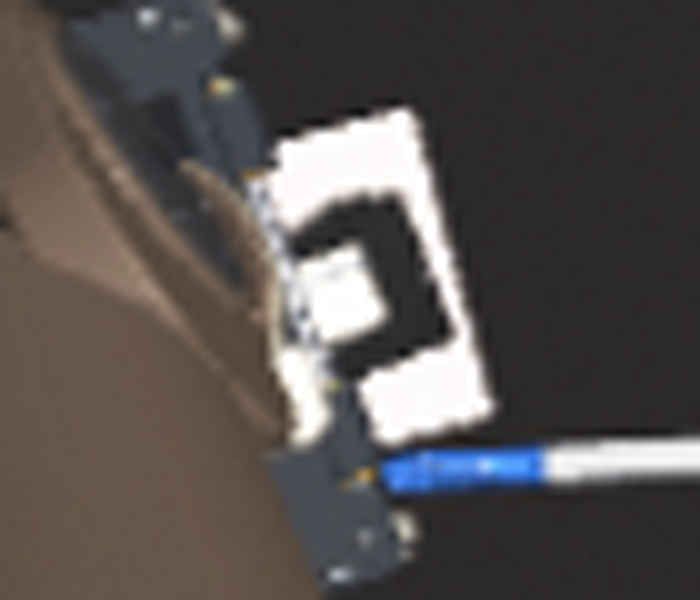

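>>> move_arm(
  moves=[
    [66, 0, 0.25, 0, 0],
    [66, 0, 0.3, 0, 0],
    [66, 0, 0.2, 0, 0],
    [66, 0, 0.12, 0, 0],
    [66, 0, 0.05, 0, 0],
    [66, 0, 0, 0, 0],
    [66, 0, 0, 0, 0],
    [66, 0, 0, 0, 0],
    [66, 0, 0, 0, 0],
    [66, 0, 0, 0, 0],
  ],
)

```text
clock: 32.1
ee_pos: [0.4411, -0.0123, 0.0169]
tool_rot: [-0.697, 0.697, 0.119, -0.119]
force: [0.7, 0.1, -0.2]
finger_gap: 0.722
```

>>> move_arm(
  moves=[
    [60, 0, 0.02, 0, 0],
    [55, 0, 0, 0, 0],
    [45, 0, 0, 0, 0],
    [40, 0, 0, 0, 0],
    [40, 0, 0, 0, 0],
    [40, 0, 0, 0, 0],
    [40, 0, 0, 0, 0],
    [40, 0, 0, 0, 0],
    [40, 0, 0, 0, 0],
    [40, 0, 0, 0, 0],
  ],
)

```text
clock: 33.1
ee_pos: [0.4409, -0.0123, 0.0157]
tool_rot: [-0.697, 0.697, 0.119, -0.119]
force: [0.9, 0.7, -0.3]
finger_gap: 0.612
```

>>> move_arm(
  moves=[
    [40, 0, -0.04, 0, 0],
    [40, 0, -0.08, 0, 0],
    [40, 0, -0.2, 0, 0],
    [40, 0, -0.3, 0, 0],
    [40, 0, -0.3, 0, 0],
    [40, 0, -0.2, 0, 0],
    [40, 0, 0, 0, 0],
    [40, 0, 0, 0, 0],
    [40, 0, 0, 0, 0],
    [40, 0, 0, 0, 0],
  ],
)

```text
clock: 34.1
ee_pos: [0.4405, -0.0123, 0.0712]
tool_rot: [0.697, -0.697, -0.119, 0.12]
force: [0.6, 0.8, -0.3]
finger_gap: 0.609
```

```bash
python3 go.py .6267 -.1483 .08 96.5; python3 - <<'E'
from ov import *
t=ctrl.read_camera('top')[:,:,::-1]; s=ctrl.read_camera('scene')[:,:,::-1]
crop(s,240,200,75,90,7,'pics/r2.png')
crop(t,160,190,70,60,10,'pics/r1.png')
E
```

```text
clock 34.1 pos [ 0.4405 -0.0123  0.0712] yaw 19.44 gap mm 55.9 F [ 0.6  0.8 -0.3] j1,j7 [ 0.46 -0.25]
turn -0.8563 shift before turn [ 2.605 -0.18  -3.804] shift after turn [-3.125 -0.176 -3.391]
```

View pics/r2.png

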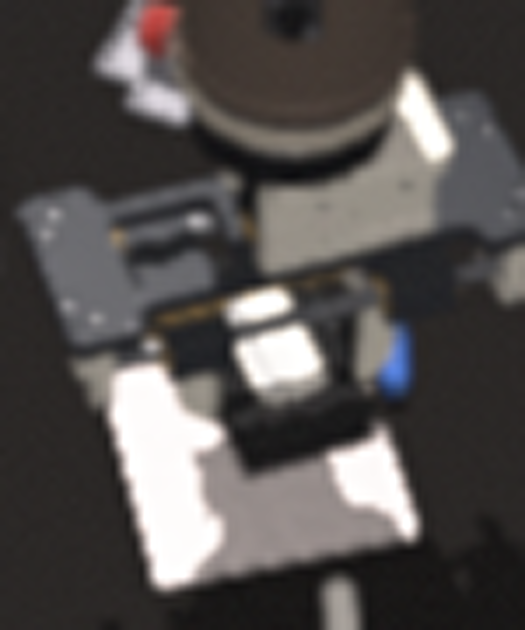

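View pics/r1.png

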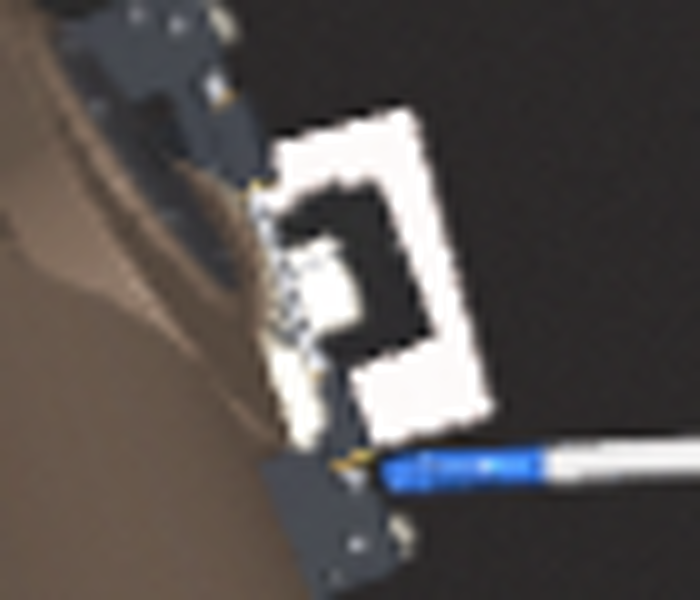

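>>> move_arm(
  moves=[
    [40, 0, -0.1, 0, -0.04],
    [40, 0, -0.1, 0, -0.09],
    [40, 0, 0, 0, -0.095],
    [40, 0, 0, 0, -0.095],
    [40, 0, 0, 0, -0.095],
    [40, 0, 0, 0, -0.095],
    [40, 0, 0, 0, -0.095],
    [40, 0, 0, 0, -0.095],
    [40, 0, 0, 0, -0.095],
    [40, 0, 0, 0, -0.06],
  ],
)

```text
clock: 35.2
ee_pos: [0.4408, -0.0123, 0.0814]
tool_rot: [0.47, -0.47, -0.528, 0.528]
force: [-0.5, -0.8, -0.3]
finger_gap: 0.606
```

```bash
python3 go.py .6232 -.1484 .08 96.5
```

```text
clock 35.2 pos [ 0.4408 -0.0123  0.0814] yaw 96.71 gap mm 55.6 F [-0.5 -0.8 -0.3] j1,j7 [0.7  0.88]
turn 0.0024 shift before turn [-3.13   0.026 -3.305] shift after turn [-3.118  0.028 -3.317]
```

>>> move_arm(
  moves=[
    [40, -0.12, 0, -0.13, 0.002],
    [40, -0.3, 0, -0.32, 0],
    [40, -0.42, 0, -0.45, 0],
    [40, -0.45, 0, -0.48, 0],
    [40, -0.45, 0, -0.48, 0],
    [40, -0.45, 0, -0.48, 0],
    [40, -0.42, 0, -0.45, 0],
    [40, -0.32, 0, -0.33, 0],
    [40, -0.19, 0, -0.2, 0],
    [40, 0, 0.2, 0, 0],
  ],
)

```text
clock: 36.2
ee_pos: [0.6249, -0.1513, 0.0718]
tool_rot: [-0.473, 0.474, 0.525, -0.525]
force: [-0.3, 0.0, -0.6]
finger_gap: 0.61
```

>>> move_arm(
  moves=[
    [40, 0, 0.3, 0, 0],
    [40, 0, 0.3, 0, 0],
    [40, 0, 0.1, 0, 0],
    [40, 0, 0, 0, 0],
    [40, 0, 0, 0, 0],
    [40, 0, 0, 0, 0],
    [40, 0, 0, 0, 0],
    [40, 0, 0, 0, 0],
    [40, 0, 0, 0, 0],
    [40, 0, 0, 0, 0],
  ],
)

```text
clock: 37.2
ee_pos: [0.6229, -0.1494, 0.0369]
tool_rot: [-0.472, 0.472, 0.526, -0.526]
force: [0.2, -0.0, -0.3]
finger_gap: 0.607
```

```bash
python3 go.py .6232 -.1484 .0165 96.5; python3 - <<'E'
from ov import *
t=ctrl.read_camera('top')[:,:,::-1]; s=ctrl.read_camera('scene')[:,:,::-1]
crop(s,170,180,100,80,7,'pics/s2.png')
crop(t,190,130,80,70,8,'pics/s1.png')
E
```

```text
clock 37.2 pos [ 0.6229 -0.1494  0.0369] yaw 96.19 gap mm 55.7 F [ 0.2 -0.  -0.3] j1,j7 [0.72 1.19]
turn -0.0034 shift before turn [ 0.02   0.407 -0.009] shift after turn [ 0.02   0.407 -0.009]
```

View pics/s2.png

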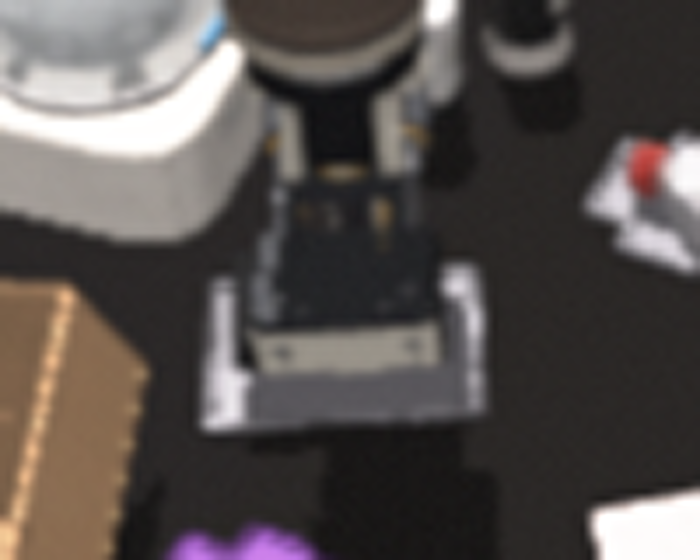

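View pics/s1.png

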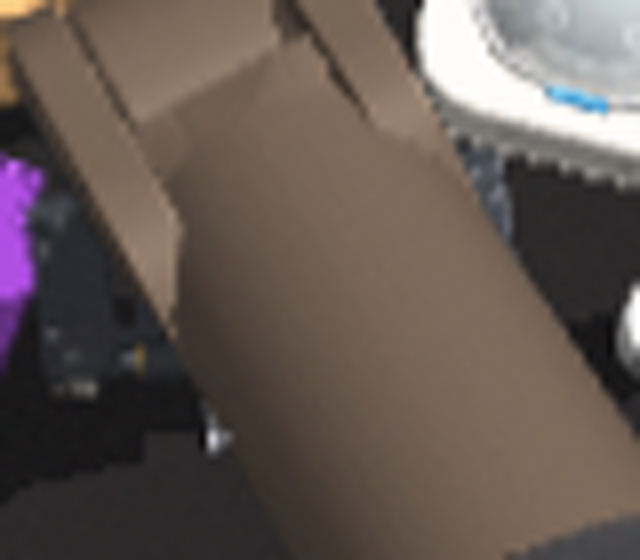

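>>> move_arm(
  moves=[
    [40, 0.02, 0.12, -0.01, 0],
    [40, 0, 0.12, 0, 0],
    [40, 0, 0.06, 0, 0],
    [40, 0, 0.04, 0, 0],
    [40, 0, 0.03, 0, 0],
    [40, 0, 0, 0, 0],
    [40, 0, 0, 0, 0],
    [40, 0, 0, 0, 0],
    [40, 0, 0, 0, 0],
    [40, 0, 0, 0, 0],
  ],
)

```text
clock: 38.3
ee_pos: [0.6232, -0.1484, 0.0183]
tool_rot: [0.472, -0.472, -0.526, 0.526]
force: [-0.1, 1.1, -1.2]
finger_gap: 0.605
```

>>> move_arm(
  moves=[
    [40, 0, 0.02, 0, 0],
    [40, 0, 0.01, 0, 0],
    [40, 0, 0.01, 0, 0],
    [40, 0, 0, 0, 0],
    [40, 0, 0, 0, 0],
    [40, 0, 0, 0, 0],
    [40, 0, 0, 0, 0],
    [40, 0, 0, 0, 0],
    [40, 0, 0, 0, 0],
    [40, 0, 0, 0, 0],
  ],
)

```text
clock: 39.3
ee_pos: [0.6232, -0.1484, 0.0168]
tool_rot: [0.472, -0.472, -0.526, 0.526]
force: [-2.5, 0.0, 6.2]
finger_gap: 0.608
```

>>> move_arm(
  moves=[
    [57, 0, 0, 0, 0],
    [59, 0, 0, 0, 0],
    [65, 0, 0, 0, 0],
    [70, 0, 0, 0, 0],
    [70, 0, 0, 0, 0],
    [70, 0, 0, 0, 0],
    [70, 0, -0.1, 0, 0],
    [70, 0, -0.3, 0, 0],
    [70, 0, -0.6, 0, 0],
    [70, 0, -0.8, 0, 0],
  ],
)

```text
clock: 40.3
ee_pos: [0.6223, -0.1482, 0.107]
tool_rot: [0.473, -0.471, -0.526, 0.527]
force: [0.6, -0.6, 0.5]
finger_gap: 0.759
```

```bash
python3 go.py .4 -.4 .25 96.5
```

```text
clock 40.3 pos [ 0.6223 -0.1482  0.107 ] yaw 96.23 gap mm 69.7 F [ 0.6 -0.6  0.5] j1,j7 [0.74 1.24]
turn -0.0031 shift before turn [-4.522 -2.854  4.972] shift after turn [-4.5   -2.861  4.988]
```

Raise and retreat to get a clear view of everything.

>>> move_arm(
  moves=[
    [70, 0, -0.8, 0, 0],
    [70, 0, -0.8, 0, 0],
    [70, -0.3, -0.7, 0.3, 0],
    [70, -0.6, -0.4, 0.6, 0],
    [70, -0.65, 0, 0.7, 0],
    [70, -0.65, 0, 0.7, 0],
    [70, -0.65, 0, 0.7, 0],
    [70, -0.65, 0, 0.7, 0],
    [70, -0.65, 0, 0.7, 0],
    [70, -0.6, 0, 0.6, 0],
  ],
)

```text
clock: 41.3
ee_pos: [0.3984, -0.413, 0.2426]
tool_rot: [0.472, -0.473, -0.526, 0.527]
force: [0.9, -0.8, 0.6]
finger_gap: 0.764
```

>>> move_arm(
  moves=[
    [70, -0.6, 0, 0.6, 0],
    [70, -0.6, 0, 0.3, 0],
    [70, -0.6, 0, 0.3, 0],
    [70, -0.6, 0, 0.3, 0],
    [70, -0.3, 0, 0.1, 0],
    [70, 0, 0, 0, 0],
    [70, 0, 0, 0, 0],
    [70, 0, 0, 0, 0],
    [70, 0, 0, 0, 0],
    [70, 0, 0, 0, 0],
  ],
)

```text
clock: 42.3
ee_pos: [0.3358, -0.5536, 0.2416]
tool_rot: [0.472, -0.472, -0.527, 0.527]
force: [0.6, -0.2, -0.2]
finger_gap: 0.767
```

```bash
python3 go.py .4 -.4 .25 96.5;python3 - <<'E'
from ov import *
t=np.ascontiguousarray(ctrl.read_camera('top')[:,:,::-1]); s=np.ascontiguousarray(ctrl.read_camera('scene')[:,:,::-1])
cv2.imwrite('pics/t_t.png',t);cv2.imwrite('pics/t_s.png',s)
crop(t,95,140,180,110,4,'pics/t1.png')
crop(s,180,180,140,190,3,'pics/t2.png')
overlay(t,ctrl.calibration('top'),dict(flask=(.4545,-.2329,.003,np.radians(-22.4)),case=(.6342,-.147,.003,np.radians(186.5))),205,140,65,100,7,'pics/t3.png')
overlay(s,ctrl.calibration('scene'),dict(flask=(.4545,-.2329,.003,np.radians(-22.4)),case=(.6342,-.147,.003,np.radians(96.5+90-90))),190,190,115,60,6,'pics/t4.png')
E
```

```text
clock 42.3 pos [ 0.3358 -0.5536  0.2416] yaw 96.28 gap mm 70.4 F [ 0.6 -0.2 -0.2] j1,j7 [1.57 2.12]
turn -0.0025 shift before turn [ 2.912 -0.169 -1.611] shift after turn [ 2.906 -0.168 -1.623]
```

View pics/t1.png

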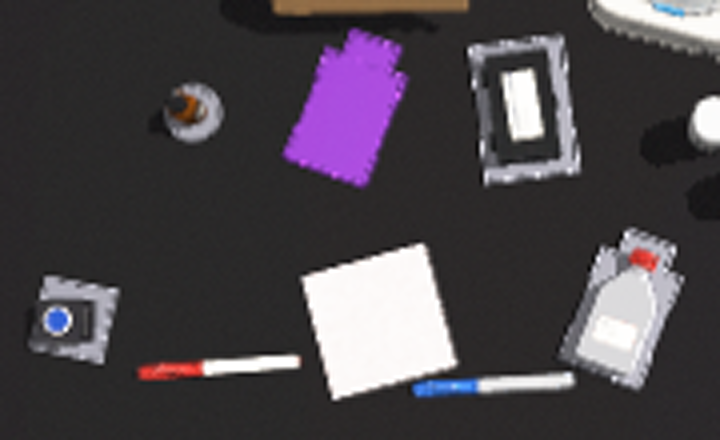

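View pics/t2.png

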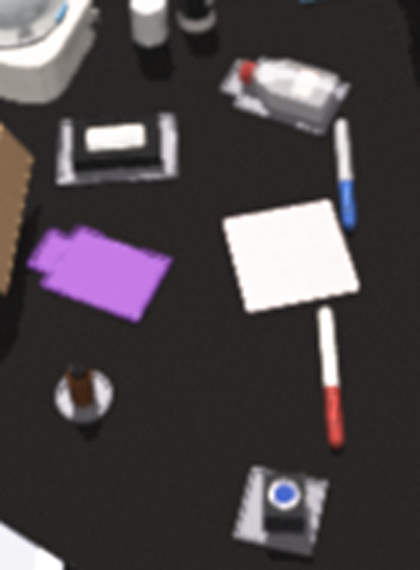

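View pics/t3.png

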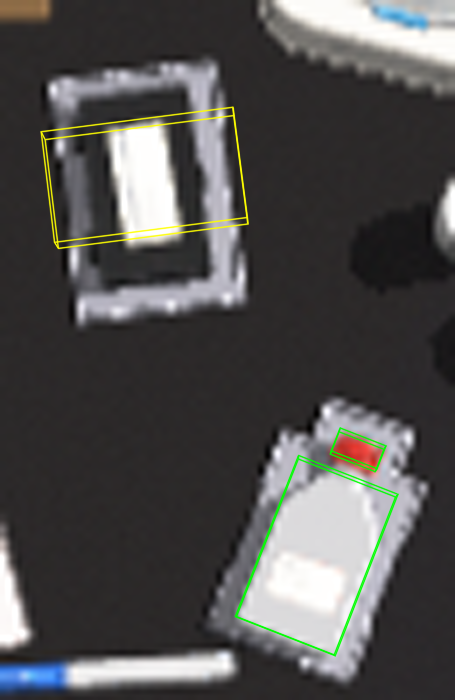

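View pics/t4.png

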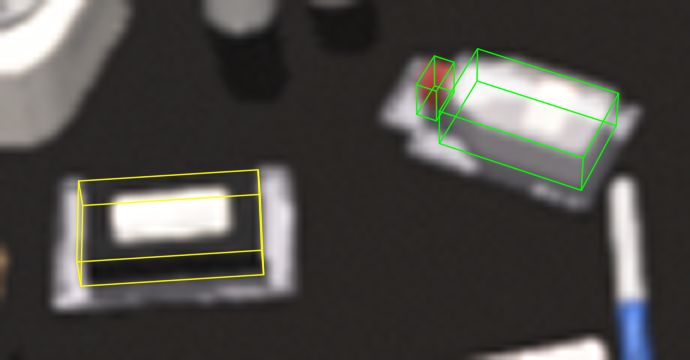

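```bash
python3 - <<'E'
from workcell import ctrl
print(ctrl.sign_off())
E
```

```text
the job is handed in; nothing more can be done
None
```

I took the pile apart from the top down, set each thing in its tray, and handed the job in at about 42 s of the 112 s allowed. The sign-off gave no verdict, so the results below come from my own images and readings.

| Thing | Tray | Last check |
|---|---|---|
| Oil bottle | round | Upright; about 2 to 3 mm from the tray centre in both cameras |
| Filter cube | square | Upright; about 1 to 2 mm from the tray centre in both cameras |
| Culture flask | flask-shaped (grey) | Fits the target outline within 2 to 3 mm in both cameras, with the cap in the neck channel |
| Black case | long | Set on purpose about 4 mm off centre along the tray, so the fingers fell in the lip gaps; scene view agrees within 1 to 2 mm |

- **Seating:** the force reading rose as each piece met its tray floor, at the expected height. I judged tilt only by eye.
- **Case outline in the top view:** my overlay there was drawn with the wrong yaw, so it checked nothing. The tray around the case looks clear on all sides in that picture.
- **Camera disagreement:** the two cameras differed by about 2 to 3 mm throughout, which is close to their stated 2 mm calibration error.
- **Markers and look-alikes:** both markers look unmoved in the last pictures, though I did not measure them. I left the green and purple trays alone.
- **Arm:** it finished clear of everything, standing still.

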